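Start a batch of kebabs on the skewer grill

TASK

Lay every skewer from the chopping board across the grill's trough, side by side, blade resting on both rails with the food over the opening and the wooden handles towards the front (the robot's side), and set the timer to 9 minutes (one click a minute). Then, with the skewers on and the timer set, press the start button fully down and let it come up again; leave everything else on the worktop where it stands.

Things in the scene. Friction and masses are not known exactly. Their poses are not given: they have to be found in the camera images.
- grill: Electric skewer grill (fixed): stainless trough, black control box at its +y end; 170 mm (x) by 380 mm (y). Origin: middle of its underside. x points from the front (robot's side) to the back. Box top 90 mm high, rails 95 mm. Trough closed at both ends: by a wall as high as the rails and by the box. Two heating tubes 45 mm below the rails. Skewers may lie anywhere along it; no notches.
- grill_bed (a point): Middle of the trough at the height of the rail tops (95 mm above the worktop); axes as the grill's: x across to the back, y along to the control box, z up. Opening: x -65 to 65 mm, y -130 to 130 mm. Rails: flat tops 20 mm wide, |x| 65 to 85 mm. A skewer across both rails has its food hanging over the opening and its origin 2 mm above this height.
- timer_grip (a point): On the timer knob's axis at the height to grip it, 28 mm above the control box (x = -36, y = 185 mm from grill_bed). White bar handle 40 mm long, 14 mm wide, its top 10 mm above this point, on a skirt 42 mm across. The point turns with the knob: x points along the bar to the end with the black pointer line, z up.
- timer (a joint): Knob angle, rad: 0 = off (pointer at the first long mark, front left), growing clockwise seen from above; a click that draws it in and holds it every 0.3927 rad (22.5 degrees) = 1 minute; stop at 12 (4.712). Marks ring it, one a minute, longer at 0, 5, 10; 6 points straight to the back. Passing a click takes about 0.05 N m. Starts at 0 to 3 minutes.
- start_top (a point): Centre of the top of the start button: round, grey, 26 mm across, standing 18 mm above the control box in a steel collar, 82 mm behind the timer knob (x = 46, y = 185 mm from grill_bed). Pressed straight down.
- start (a joint): Travel of the start button in m: 0 = up, 0.006 = fully down; its spring (1.2 N to begin, 4 N fully down) brings it back up.
- board: Oak chopping board (fixed), 300 mm (x) by 350 mm (y), 18 mm thick; origin at the centre of its underside; the skewers lie on it along its x.
- skewer1: Raw kebab on a flat steel skewer, 100 g (None if absent). Origin: on the blade's axis, mid-food; x along the blade to the tip. Food: firm square stick, x -45 to 45 mm, 24 mm wide and high; grip it across its middle. Blade 8 mm wide, 4 mm thick, x -115 to 140; dark wooden handle 16 mm thick, x -175 to -115. It lies on the board on its food, origin 12 mm above, some 66 mm from the next.
- skewer2: Another such skewer, as skewer1 (None if absent).
- skewer3: Another such skewer, as skewer1 (None if absent).
- skewer4: Another such skewer, as skewer1 (None if absent).
- tip1 (a point): Near the tip of skewer1, 130 mm from its origin along x, on the side away from the wooden handle.
- tip2 (a point): Near the tip of skewer2, 130 mm from its origin along x, on the side away from the wooden handle.
- tip3 (a point): Near the tip of skewer3, 130 mm from its origin along x, on the side away from the wooden handle.
- tip4 (a point): Near the tip of skewer4, 130 mm from its origin along x, on the side away from the wooden handle.
- chilli1: Red chilli, 100 mm long, 14 mm thick, lying on the back of the board. Not part of the job. Origin at the middle of its underside.
- chilli2: Another red chilli on the back of the board. Not part of the job. Origin at the middle of its underside.
- onion: Red onion, 74 mm across, 80 mm high. Not part of the job. Origin at the middle of its underside.
- lemon_half: Half a lemon, cut side down, 62 mm across, 43 mm high. Not part of the job. Origin at the middle of its underside.
- pepper_mill: Dark wooden pepper mill, 137 mm high, 54 mm across. Not part of the job. Origin at the middle of its underside.
- oil: Amber oil bottle, 160 mm high, 58 mm across. Not part of the job. Origin at the middle of its underside.
- salt_dish: White salt dish, 72 mm across, 30 mm high. Not part of the job. Origin at the middle of its underside.
- knife: Kitchen knife, 285 mm long, yellow-green handle. Not part of the job. Origin at the middle of its underside.

How it is judged:
By the outcome, as a careful person would: the job done as asked, in the order asked, and still so for the second after the job is handed in, with the robot touching nothing.
Of skewer1, skewer2, skewer3, skewer4 only 3 to 4 are there at a start; the rules pass over those that are not, and their reading is None.
At some moment in a run one of skewer1, skewer2, skewer3, skewer4 may be knocked a few centimetres aside while the robot is not near it.
Once in a run the grip may slacken for a moment while it holds something.
It also fails if it takes over 200 s, if anything falls off the work surface, if the arm or the gripper's body presses on something with over 40 N, if the wrist force passes 120 N, or if a joint passes its speed limit or range.

ROBOT

A 7-joint arm with a two-finger parallel gripper is mounted at the origin on the work surface. World frame = base frame: x ahead of the robot, y to its left, z up, the work surface at z = 0. Lengths are in m, angles in rad, forces in N, time in s.
With the tool pointing down it reaches from about 0.4 to 0.875 m from the base axis. Payload 6.5 kg.
Tool frame: the origin (TCP) lies between the finger pads; the fingertips stand 17 mm ahead of it and the grasp point (between the pads) lies 2 mm behind it; z points along the fingers, x is the direction in which the jaws open and shut, and the axes are right-handed (so a half turn about z gives the same grasp; the last joint's range is limited). The gripper opens to 88 mm and grips with 3 to 60 N. Pads are 18 mm wide; open, the fingers measure 123 mm over their backs; the gripper's body (75 mm by 187 mm) begins 45 mm behind the grasp point.
Start: joints at [1.06, 0.536, -0.004, 1.538, 0.003, 1.067, -0.071], TCP at [0.28, -0.587, 0.225] pointing down, gripper open.
Joint ranges: [-2.7, 2.7], [-0.37, 2.16], [-1.27, 1.26], [0.24, 2.4], [-1.31, 4.45], [0.19, 1.91], [-2.76, 2.76]. Speed limits (rad/s): [2.39, 2.39, 3.14, 3.14, 3.14, 3.14, 3.14].

INTERFACE

Orientations are given as a unit quaternion [w, x, y, z].
In Python, from workcell import ctrl, grab_frame gives the robot as it stands.
- The arm moves only by the tool jog_arm, never from a script. Its argument "rows" is text: rows parted by semicolons, each of 6 numbers parted by spaces: the shift along the tool's x, y, z in mm, then the turn, a rotation vector about the tool's x, y, z in rad. A call has 1 to 5 rows; each row is the pose to reach, as a shift and turn from the pose commanded when the call began, along the tool's axes at that moment; what a row does not reach only later rows make up. A row lasts 1/8 s, in which the tool goes at most 62.5 mm and 10.7 degrees, less where a joint would pass 70% of its speed; a pose out of reach is approached as far as the arm can. A call with a gripper value outside its range is refused whole. "claw" is the opening, from 0 (shut) to 1 (fully open), set as the call begins (left out, the last holds). The fingers move at their own pace and stop on an object; "grip_force" is the grip in N (left out, the last holds). Time passes only in rows, so rows that repeat a pose let the fingers close. It gives the time, the measured TCP pose, the force and the opening at its end, in the units of the state.
- ctrl.read_state(): the state, without advancing time (a new reading comes with each control period).
- grab_frame(name): name is "side" or "top"; returns a dict with "img" (400x640x3 uint8, red, green, blue), "fx", "fy", "cx", "cy" (pixels), "T" (4x4, takes a point from camera to world coordinates). Camera axes: x right, y up, looking along -z (the intrinsics and any distortion apply to the point x, -y, -z); pixel columns grow to the right and rows downward; lengths in m; the calibration is good to about 2 mm. A picture is of the moment at which its call begins. There is no depth.
- ctrl.sign_off(): hands the job in, once; it reports no verdict.
The state is a dict: "t": time; "joints": joint angles; "qvel": joint speeds; "tau": joint torques, N m; "eef_pos": TCP position; "tool_rot": TCP orientation; "wrist_force": force on the tool from outside, world axes, zero at the start; "moment": the same for the moment, N m; "gripper_width": opening from 0.0 (shut) to 1.0 (fully open).
Only numpy, scipy, OpenCV 4.12 (cv2) and the standard library are available. Lean on these libraries where they do the work, as an engineer would, in place of code of your own. Each camera call takes 0.05 s, during which the arm holds its last target. There are 200 camera calls.

## Working session

There is one attempt and no reset: what is moved stays moved. The work goes in short steps, Python scripts to look and compute and a tool call to move; the robot and the scene stay as the last step left them, time stands still between calls to the robot, and variables do not carry over. Pictures are saved under pics/ and viewed, about 12 in all and at most 16, crops included, and the job is handed in when it is done.

Besides the shell and the picture viewer there is one more tool, called after "Request:" by a JSON object that holds its "api" and its "payload", one argument or row to a line. jog_arm: Moves the arm, as the interface text tells. Its arguments: {"type":"object","properties":{"rows":{"type":"string"},"claw":{"type":"number"},"grip_force":{"type":"number"}},"required":["rows"]}

```bash
ls; mkdir -p pics; cat > h.py <<'E'
import numpy as np, cv2
from workcell import ctrl, grab_frame
from scipy.spatial.transform import Rotation as R
def rot(q): return R.from_quat([q[1],q[2],q[3],q[0]])
def snap(name,fn,crop=None,scale=1):
    f=grab_frame(name); im=f["img"][:,:,::-1]
    if crop: im=im[crop[1]:crop[3],crop[0]:crop[2]]
    if scale!=1: im=cv2.resize(im,None,fx=scale,fy=scale,interpolation=cv2.INTER_CUBIC)
    cv2.imwrite("pics/"+fn,im); return f
def ray(f,u,v,z):
    T=np.array(f["T"]); d=np.array([(u-f["cx"])/f["fx"],-(v-f["cy"])/f["fy"],-1.]); d=T[:3,:3]@d; o=T[:3,3]
    return o+d*(z-o[2])/d[2]
def proj(f,p):
    T=np.array(f["T"]); c=T[:3,:3].T@(np.array(p)-T[:3,3]); return np.array([f["cx"]+f["fx"]*c[0]/-c[2], f["cy"]-f["fy"]*c[1]/-c[2]])
E
python3 - <<'E'
from h import *
for n in("top","side"):
    f=snap(n,n+"1.png",scale=1.25); print(n,f.keys(),[f[k] for k in("fx","fy","cx","cy")],np.round(f["T"],3).tolist())
s=ctrl.read_state(); print(s)
E
```

```text
pics
top dict_keys(['img', 'fx', 'fy', 'cx', 'cy', 'T']) [409.44653842967597, 409.44653842967597, 322.92118780852957, 195.84502212309604] [[-0.005, 0.981, -0.196, 0.408], [-1.0, -0.002, 0.014, 0.027], [0.013, 0.196, 0.98, 1.083], [0.0, 0.0, 0.0, 1.0]]
side dict_keys(['img', 'fx', 'fy', 'cx', 'cy', 'T']) [481.80281351164734, 481.80281351164734, 324.28942692328786, 208.03340618676032] [[-0.714, 0.506, -0.485, 0.038], [-0.701, -0.508, 0.501, 0.602], [0.007, 0.697, 0.717, 0.971], [0.0, 0.0, 0.0, 1.0]]
{'t': 0.1, 'joints': array([ 1.05977733,  0.53709054, -0.00446353,  1.53875275,  0.00259158,
        1.06731263, -0.07121517]), 'qvel': array([ 2.36953429e-05, -2.08176213e-03,  1.19896845e-03, -2.64885703e-03,
       -6.25281059e-04,  7.20388406e-04,  6.21604966e-05]), 'tau': array([ 2.16598462e-03, -5.72082996e+01,  9.93645228e-01, -2.52232254e+01,
       -5.61516371e-02,  1.34469467e-02,  8.11181121e-05]), 'eef_pos': array([ 0.2794482 , -0.58622911,  0.2245348 ]), 'tool_rot': array([-3.74587175e-04,  8.45683240e-01, -5.33684599e-01, -6.82754642e-04]), 'wrist_force': array([ 0.84824548,  0.43661088, -0.21913867]), 'moment': array([ 0.00391778, -0.01805585, -0.02448169]), 'gripper_width': 1.0027663141824679}
```

View pics/top1.png

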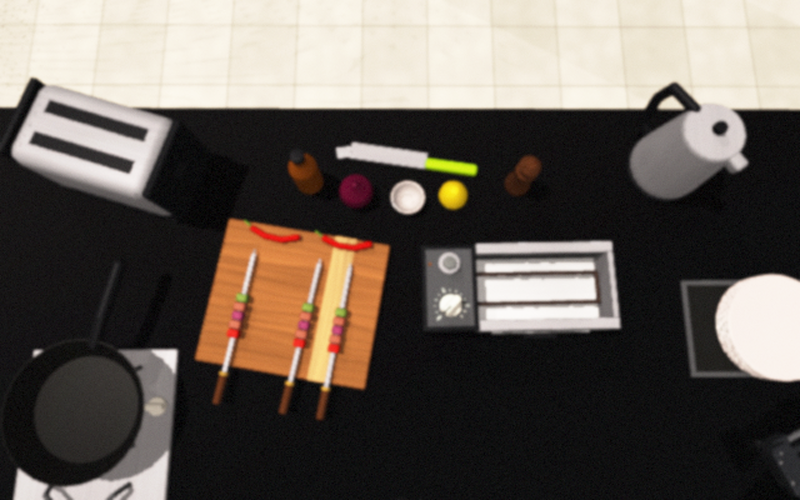

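View pics/side1.png

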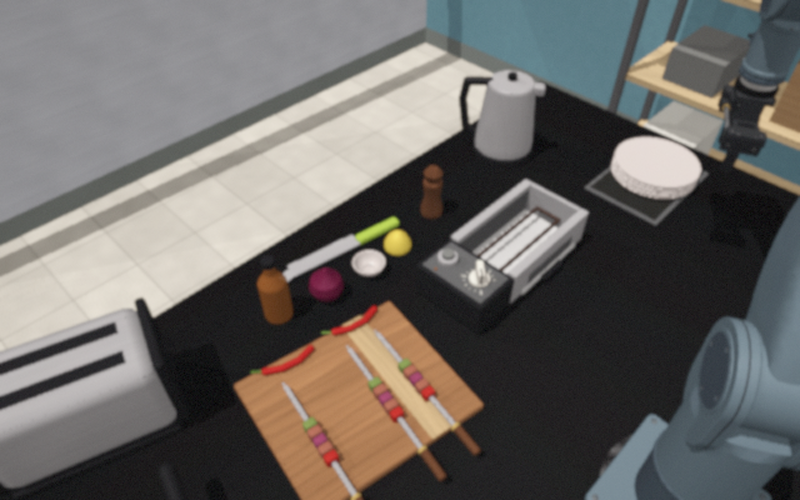

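Top view (800 px scale): three skewers with tips near (254,252), (320,262), (349,268) and handle ends near (218,402), (286,411), (322,417). The grill sits at (420–620, 242–333), with the knob at (450,305) and the button at (449,263). I'll zoom in to measure these.

```bash
python3 - <<'E'
from h import *
import pickle
f=snap("top","t2.png",(150,190,320,340),4); f2=snap("top","t3.png",(330,185,505,275),4.5)
for p in [(254,252),(320,262),(349,268)]: print(ray(f,p[0]/1.25,p[1]/1.25,.03))
E
```

```text
[0.60464773 0.32404347 0.03      ]
[0.5831644  0.18614808 0.03      ]
[0.57037965 0.12568993 0.03      ]
```

View pics/t2.png

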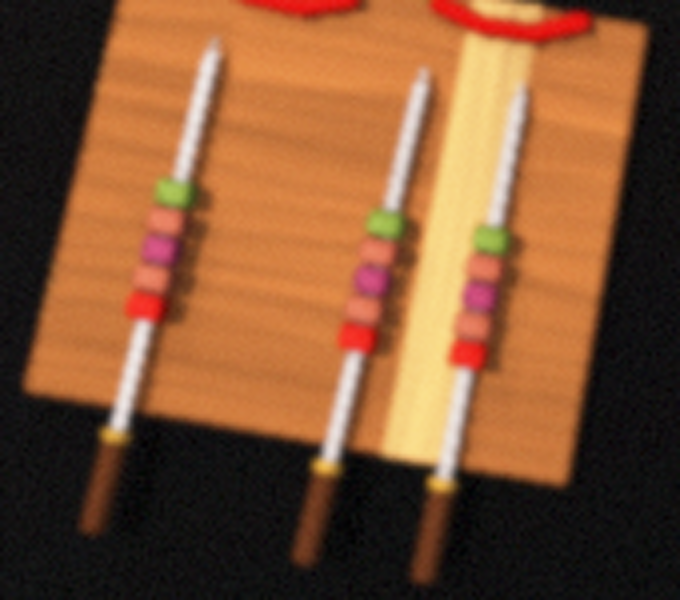

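View pics/t3.png

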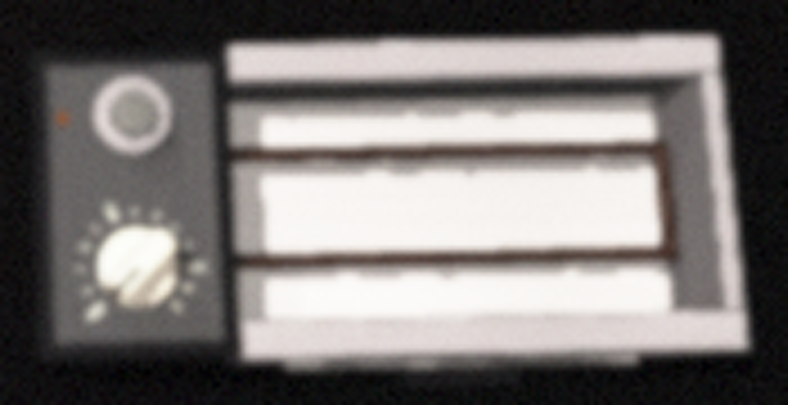

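Zoomed crops: the food centres (purple blocks) are at (159,249), (372,280) and (479,296) in crop t2. In t3 the rail corners are (227,42), (722,35), (748,350), (241,358), the knob is near (139,266) and the button near (137,113).

```bash
python3 - <<'E'
from h import *
f=snap("top","x.png")
g=snap("side","s2.png",(320,170,480,270),5)
c2=lambda p:(150+(p[0]+.5)/4-.5,190+(p[1]+.5)/4-.5)
c3=lambda p:(330+(p[0]+.5)/4.5-.5,185+(p[1]+.5)/4.5-.5)
for t,m,h in [((214,42),(159,249),(92,532)),((424,70),(372,280),(305,563)),((521,88),(479,296),(424,580))]:
    a=ray(f,*c2(t),.03);b=ray(f,*c2(m),.042);c=ray(f,*c2(h),.03)
    print(np.round([a,b,c],4).tolist(),"len",np.linalg.norm(a-c),"yaw",np.degrees(np.arctan2(*(a-c)[1::-1])), "orig", c+(a-c)*175/315)
P=[ray(f,*c3(p),.095) for p in[(227,42),(722,35),(748,350),(241,358)]]
print(np.round(P,4).tolist(),[np.linalg.norm(P[i]-P[(i+1)%4]) for i in range(4)])
print("knob",ray(f,*c3((139,266)),.11),"btn",ray(f,*c3((137,113)),.108))
E
```

```text
[[0.6086, 0.3244, 0.03], [0.4739, 0.3486, 0.042], [0.3021, 0.3831, 0.03]] len 0.3120202377638472 yaw -10.834252243313648 orig [0.47235727 0.35050986 0.03      ]
[[0.5897, 0.1873, 0.03], [0.4541, 0.2144, 0.042], [0.283, 0.2518, 0.03]] len 0.3133777449964117 yaw -11.871406819795956 orig [0.45339576 0.21595191 0.03      ]
[[0.5777, 0.1241, 0.03], [0.4439, 0.1471, 0.042], [0.2726, 0.1786, 0.03]] len 0.3099301882181364 yaw -10.13979032081563 orig [0.4420724  0.14830505 0.03      ]
[[0.6107, -0.1283, 0.095], [0.6141, -0.4017, 0.095], [0.4426, -0.401, 0.095], [0.4396, -0.1302, 0.095]] [np.float64(0.2734904538818652), np.float64(0.17146575068924708), np.float64(0.27085254517929724), np.float64(0.17112609043446883)]
knob [ 0.48723977 -0.07553248  0.11      ] btn [ 0.56926573 -0.07654     0.108     ]
```

View pics/s2.png

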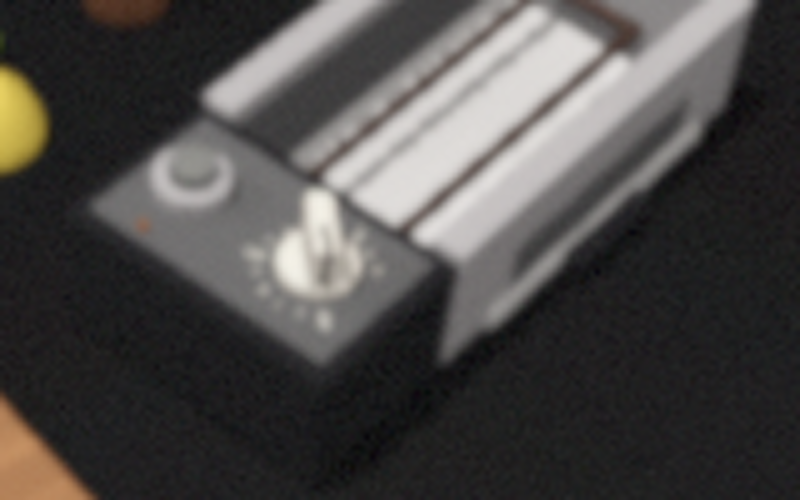

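The side crop shows the knob's bar from about (318,190) to (325,265), with the dark pointer line at the near end, pointing close to the long 0 mark at (323,320). I'll check it against projections of each minute.

```bash
python3 - <<'E'
from h import *
f=snap("side","x.png")
k=np.array([.4885,-.076,0])
im=f["img"][170:270,320:480,::-1]
tiles=[]
for m in range(4):
    a=np.radians(135.5-22.5*m); d=np.array([np.cos(a),np.sin(a),0]); n=np.array([-d[1],d[0],0])
    x0,y0,s=360,195,8
    t=cv2.resize(f["img"][y0:y0+48,x0:x0+48,::-1],None,fx=s,fy=s,interpolation=cv2.INTER_CUBIC)
    pts=[k+d*.02*sx+n*.007*sy+[0,0,.128] for sx,sy in((1,1),(1,-1),(-1,-1),(-1,1))]
    q=np.array([((proj(f,p)-[x0,y0])+.5)*s-.5 for p in pts]).astype(int)
    cv2.polylines(t,[q],True,(0,0,255),1)
    cv2.circle(t,tuple(((q[0]+q[1])//2).tolist()),4,(255,0,0),-1); tiles.append(cv2.resize(t,(380,290)))
cv2.imwrite("pics/k.png",np.vstack([np.hstack(tiles[:2]),np.hstack(tiles[2:])]))
E
```

```text
(no output)
```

View pics/k.png

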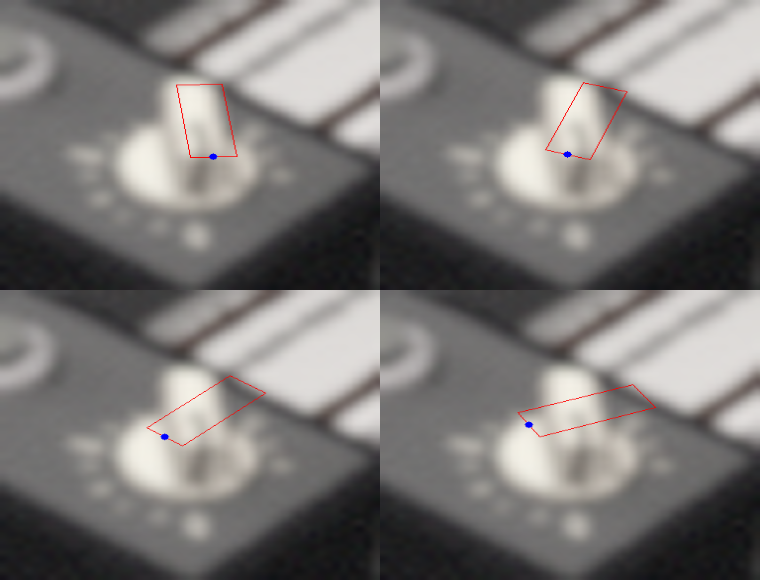

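The timer is clearly at 0, so it needs 9 clicks. Bed ≈ (0.525, -0.261), yaw ≈ 0.5°. Next is a small planner that turns world waypoints into tool-frame shifts.

```bash
cat >> h.py <<'E'
def plan(wps,dmax=.2,amax=.7,p=None,r=None):
    s=ctrl.read_state()
    if p is None: p,r=np.array(s["eef_pos"]),rot(s["tool_rot"])
    print("t",round(s["t"],2),"at",np.round(p,4),"F",np.round(s["wrist_force"],1),"w",round(s["gripper_width"],3),"j7",round(s["joints"][6],2))
    for x,y,z,yaw in wps:
        T=np.array([x,y,z]); Rt=R.from_euler("z",yaw,degrees=True)*R.from_euler("x",180,degrees=True)
        dr=(r.inv()*Rt).as_rotvec()
        n=int(max(np.ceil(np.linalg.norm(T-p)/dmax),np.ceil(np.linalg.norm(dr)/amax),1))
        p0,r0=p.copy(),r
        for i in range(1,n+1):
            q=p0+(T-p0)*i/n; Rq=r0*R.from_rotvec(dr*i/n)
            d=np.round(r.inv().apply(q-p)*1000,1); a=np.round((r.inv()*Rq).as_rotvec(),3)
            print(*d,*a); p=p+r.apply(d/1000); r=r*R.from_rotvec(a)
        print(" ->",np.round(p,3),yaw)
E
python3 - <<'E'
from h import *
plan([(.48,-.2,.2245,20),(.443,.148,.12,79),(.443,.148,.038,79)])
E
```

```text
t 0.35 at [ 0.2796 -0.5866  0.2251] F [0.4 0.1 0.7] w 1.001 j7 -0.07
-87.6 -115.8 0.2 -0.0 0.0 -0.492
-22.5 -143.4 0.3 -0.0 0.0 -0.491
47.7 -137.1 0.2 -0.0 0.0 -0.492
 -> [ 0.48  -0.2    0.225] 20
42.1 -169.8 52.3 -0.0 -0.0 -0.515
120.3 -127.0 52.3 -0.0 -0.0 -0.515
 -> [0.443 0.148 0.12 ] 79
-0.0 -0.0 82.0 -0.0 -0.0 0.0
 -> [0.443 0.148 0.038] 79
```

Request:
{"api": "jog_arm", "payload": {
  "rows": "-87.6 -115.8 0 0 0 -0.492;-87.6 -115.8 0 0 0 -0.492;-87.6 -115.8 0 0 0 -0.492;-87.6 -115.8 0 0 0 -0.492;-87.6 -115.8 0 0 0 -0.492",
  "claw": 0.55,
  "grip_force": 25
}}

```text
t: 0.98
eef_pos: [0.3454, -0.4594, 0.2254]
tool_rot: [0.001, 0.95, -0.314, -0.0]
wrist_force: [-0.1, 0.7, -0.5]
gripper_width: 0.549
```

Request:
{"api": "jog_arm", "payload": {
  "rows": "-22.5 -143.4 0 0 0 -0.492;-22.5 -143.4 0 0 0 -0.492;-22.5 -143.4 0 0 0 -0.492;-22.5 -143.4 0 0 0 -0.492;-22.5 -143.4 0 0 0 -0.492"
}}

```text
t: 1.6
eef_pos: [0.4121, -0.3314, 0.2252]
tool_rot: [0.0, 0.997, -0.074, -0.0]
wrist_force: [0.1, -0.4, -0.5]
gripper_width: 0.551
```

Request:
{"api": "jog_arm", "payload": {
  "rows": "47.7 -137 0 0 0 -0.492;47.7 -137 0 0 0 -0.492;47.7 -137 0 0 0 -0.492;47.7 -137 0 0 0 -0.492;47.7 -137 0 0 0 -0.492"
}}

```text
t: 2.22
eef_pos: [0.4789, -0.2028, 0.2251]
tool_rot: [0.0, 0.985, 0.171, -0.0]
wrist_force: [0.5, -0.4, 1.1]
gripper_width: 0.548
```

Request:
{"api": "jog_arm", "payload": {
  "rows": "42 -169.8 52 0 0 -0.515;42 -169.8 52 0 0 -0.515;42 -169.8 52 0 0 -0.515;42 -169.8 52 0 0 -0.515;42 -169.8 52 0 0 -0.515"
}}

```text
t: 2.85
eef_pos: [0.4613, -0.0284, 0.1733]
tool_rot: [0.0, 0.909, 0.417, -0.0]
wrist_force: [0.8, 0.2, 0.3]
gripper_width: 0.55
```

Request:
{"api": "jog_arm", "payload": {
  "rows": "120 -127 52 0 0 -0.515;120 -127 52 0 0 -0.515;120 -127 52 0 0 -0.515;120 -127 52 0 0 -0.515;120 -127 52 0 0 -0.515"
}}

```text
t: 3.48
eef_pos: [0.4434, 0.1452, 0.1213]
tool_rot: [0.001, 0.773, 0.635, -0.0]
wrist_force: [0.1, -0.4, -0.2]
gripper_width: 0.55
```

Near skewer 3, I'll take one look from the side camera before going down.

```bash
python3 - <<'E'
from h import *
f=snap("side","g1.png",(180,220,420,400),3.3)
plan([(.443,.148,.038,79)])
E
```

```text
t 3.52 at [0.4435 0.1448 0.1214] F [-0.4  0.   0.6] w 0.548 j7 0.54
3.1 -1.2 83.4 0.001 0.001 -0.005
 -> [0.443 0.148 0.038] 79
```

View pics/g1.png

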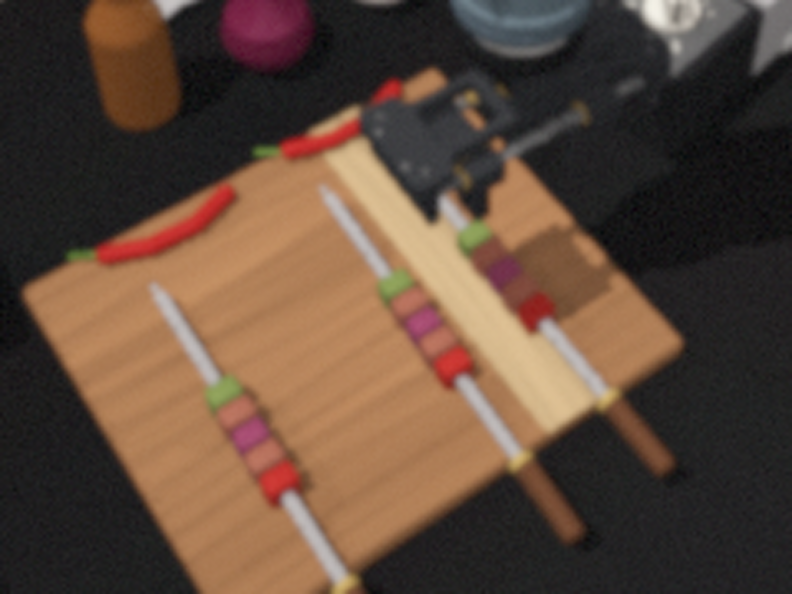

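The skewers haven't moved; the purple food centres are at (503,271), (423,323) and (250,433) in this crop. I'll cross-check those against the top view.

```bash
python3 - <<'E'
from h import *
f=grab_frame("side")
for p in [(503,271),(423,323),(250,433)]: print(ray(f,180+p[0]/3.3,220+p[1]/3.3,.038))
E
```

```text
[0.44767946 0.14969694 0.038     ]
[0.45749936 0.21690557 0.038     ]
[0.47835236 0.34967691 0.038     ]
```

Request:
{"api": "jog_arm", "payload": {
  "rows": "1.5 -1 42 0 0 0;1.5 -1 83 0 0 0;1.5 -1 83 0 0 0;1.5 -1 83 0 0 0"
}}

```text
t: 4.08
eef_pos: [0.4427, 0.1487, 0.0395]
tool_rot: [0.0, 0.772, 0.636, 0.001]
wrist_force: [0.9, -0.2, 0.2]
gripper_width: 0.55
```

Request:
{"api": "jog_arm", "payload": {
  "rows": "0 0 0 0 0 0;0 0 0 0 0 0;0 0 0 0 0 0;0 0 0 0 0 0;0 0 0 0 0 0",
  "claw": 0
}}

```text
t: 4.7
eef_pos: [0.4416, 0.1492, 0.0383]
tool_rot: [-0.0, 0.771, 0.637, -0.0]
wrist_force: [-0.7, -0.4, 0.1]
gripper_width: 0.014
```

Request:
{"api": "jog_arm", "payload": {
  "rows": "0 0 0 0 0 0;0 0 -30 0 0 0;0 0 -60 0 0 0;0 0 -100 0 0 0;0 0 -120 0 0 0"
}}

```text
t: 5.32
eef_pos: [0.4422, 0.1495, 0.16]
tool_rot: [0.0, 0.771, 0.637, 0.001]
wrist_force: [-0.5, -0.3, -0.3]
gripper_width: 0.004
```

The jaws shut on nothing, so I'll look.

```bash
python3 - <<'E'
from h import *
a=grab_frame("side")["img"][210:400,180:420,::-1]; b=grab_frame("top")["img"][180:345,150:330,::-1]
cv2.imwrite("pics/g2.png",np.hstack([cv2.resize(a,(440,348)),cv2.resize(b,(360,330)) if 0 else cv2.resize(b,(360,348))]))
E
```

```text
(no output)
```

View pics/g2.png

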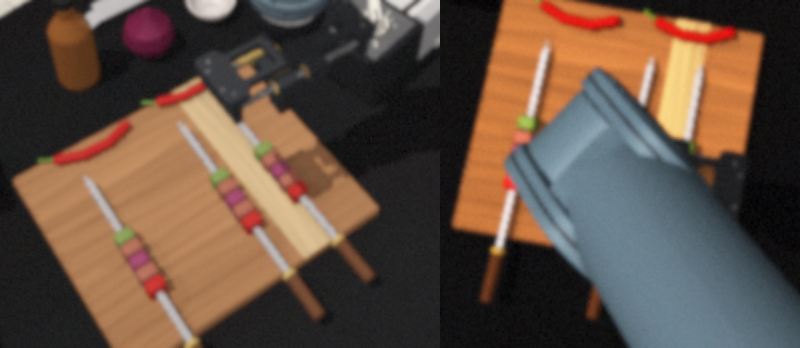

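```bash
python3 - <<'E'
from h import *
s=ctrl.read_state(); f=snap("side","g3.png",(280,210,400,340),4.6)
p=np.array(s["eef_pos"]);z=rot(s["tool_rot"]).apply([0,0,1]);x=rot(s["tool_rot"]).apply([1,0,0])
im=cv2.imread("pics/g3.png")
for q,c in((p+.017*z,(0,255,255)),(p-.002*z,(0,255,0)),(p-.047*z,(255,255,0)),([.4435,.1485,.042],(255,255,255))):
    u=(proj(f,q)-[280,210])*4.6; cv2.circle(im,tuple(u.astype(int).tolist()),4,c,-1)
cv2.imwrite("pics/g3.png",im); print(p,s["gripper_width"])
E
```

```text
[0.44292829 0.14963346 0.16001977] 0.002691826154357122
```

View pics/g3.png

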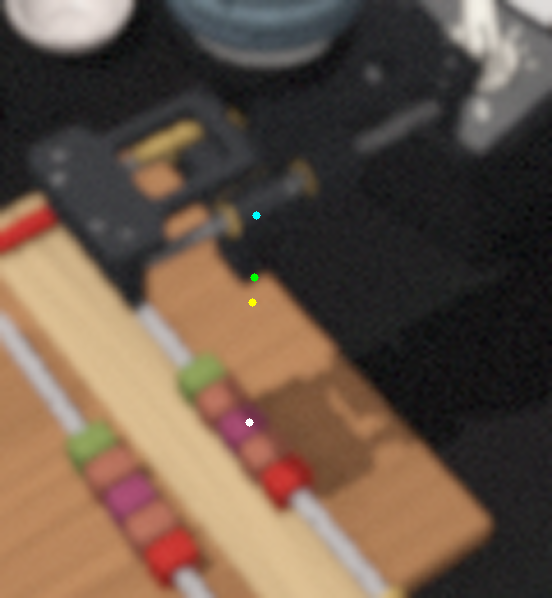

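Request:
{"api": "jog_arm", "payload": {
  "rows": "0 0 40 0 0 0;0 0 80 0 0 0;0 0 110 0 0 0;0 0 122 0 0 0;0 0 122 0 0 0",
  "claw": 0.55
}}

```text
t: 6.1
eef_pos: [0.4408, 0.1491, 0.0356]
tool_rot: [-0.0, 0.771, 0.637, -0.001]
wrist_force: [-0.1, -0.1, 0.8]
gripper_width: 0.54
```

Request:
{"api": "jog_arm", "payload": {
  "rows": "0 0 2 0 0 0;0 0 2 0 0 0"
}}

```text
t: 6.35
eef_pos: [0.4422, 0.1493, 0.035]
tool_rot: [0.0, 0.771, 0.636, 0.001]
wrist_force: [-0.0, -0.3, -0.3]
gripper_width: 0.55
```

Request:
{"api": "jog_arm", "payload": {
  "rows": "0 0 1.5 0 0 0;0 0 1.5 0 0 0"
}}

```text
t: 6.6
eef_pos: [0.4418, 0.1491, 0.033]
tool_rot: [0.0, 0.771, 0.636, 0.0]
wrist_force: [-0.0, 0.6, 0.4]
gripper_width: 0.553
```

Request:
{"api": "jog_arm", "payload": {
  "rows": "0 0 1 0 0 0;0 0 1 0 0 0"
}}

```text
t: 6.85
eef_pos: [0.4416, 0.1491, 0.0317]
tool_rot: [-0.0, 0.771, 0.637, -0.0]
wrist_force: [0.9, 0.4, 0.2]
gripper_width: 0.548
```

Request:
{"api": "jog_arm", "payload": {
  "rows": "0 0 1.5 0 0 0;0 0 1.5 0 0 0"
}}

```text
t: 7.1
eef_pos: [0.4415, 0.1491, 0.0302]
tool_rot: [-0.0, 0.771, 0.637, -0.0]
wrist_force: [0.5, -0.5, 0.8]
gripper_width: 0.548
```

Request:
{"api": "jog_arm", "payload": {
  "rows": "0 0 1.5 0 0 0;0 0 1.5 0 0 0"
}}

```text
t: 7.35
eef_pos: [0.4415, 0.1491, 0.0287]
tool_rot: [-0.0, 0.771, 0.637, -0.0]
wrist_force: [-0.2, 0.1, 0.5]
gripper_width: 0.553
```

Request:
{"api": "jog_arm", "payload": {
  "rows": "0 0 1.5 0 0 0;0 0 1.5 0 0 0"
}}

```text
t: 7.6
eef_pos: [0.4415, 0.1491, 0.0272]
tool_rot: [-0.0, 0.771, 0.637, -0.0]
wrist_force: [-0.5, 0.1, -0.5]
gripper_width: 0.547
```

Request:
{"api": "jog_arm", "payload": {
  "rows": "0 0 0 0 0 0;0 0 0 0 0 0;0 0 0 0 0 0;0 0 0 0 0 0;0 0 0 0 0 0",
  "claw": 0
}}

```text
t: 8.22
eef_pos: [0.4416, 0.1491, 0.0273]
tool_rot: [0.0, 0.771, 0.637, -0.0]
wrist_force: [0.3, -0.3, 1.4]
gripper_width: 0.259
```

```bash
python3 - <<'E'
from h import *
s=ctrl.read_state(); f=snap("side","g4.png",(280,210,400,340),4.6); print(s["eef_pos"],s["gripper_width"],s["joints"])
E
```

```text
[0.44160012 0.14911766 0.02731677] 0.2591873752152777 [ 0.04751236  0.65092529 -0.58144992  2.10065161  0.65805206  0.57550269
  0.37036824]
```

View pics/g4.png

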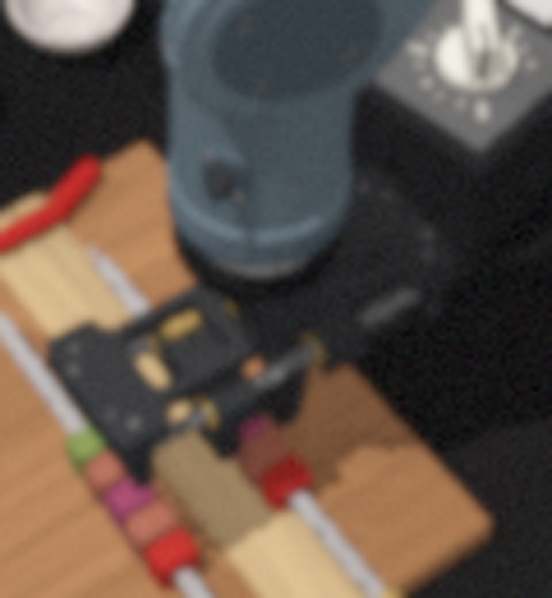

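Gripped at 22.8 mm. The true fingertips sit about 10 mm higher than nominal, so I'll use z relative to this grasp (origin = TCP + 3 mm). Lifting and carrying next.

```bash
python3 - <<'E'
from h import *
plan([(.4416,.1491,.18,79),(.523,-.336,.18,90.5),(.523,-.336,.105,90.5)],dmax=.18)
E
```

```text
t 8.28 at [0.4416 0.1491 0.0273] F [ 0.2 -0.1  0.2] w 0.256 j7 0.37
-0.1 -0.0 -152.7 -0.0 0.0 0.001
 -> [0.442 0.149 0.18 ] 79
-153.5 57.4 0.0 -0.0 0.0 -0.067
-157.1 47.1 0.0 -0.0 0.0 -0.067
-159.8 36.4 0.1 -0.0 0.0 -0.067
 -> [ 0.523 -0.336  0.18 ] 90.5
-0.0 0.0 75.0 -0.0 0.0 0.0
 -> [ 0.523 -0.336  0.105] 90.5
```

Request:
{"api": "jog_arm", "payload": {
  "rows": "0 0 -20 0 0 0;0 0 -60 0 0 0;0 0 -100 0 0 0;0 0 -140 0 0 0;0 0 -153 0 0 0"
}}

```text
t: 8.9
eef_pos: [0.4426, 0.1495, 0.182]
tool_rot: [0.001, 0.771, 0.636, 0.001]
wrist_force: [0.6, -0.2, -1.0]
gripper_width: 0.253
```

Request:
{"api": "jog_arm", "payload": {
  "rows": "-20 8 0 0 0 -0.01;-50 20 0 0 0 -0.03;-85 33 0 0 0 -0.045;-120 45 0 0 0 -0.06;-153.5 57.4 0 0 0 -0.067"
}}

```text
t: 9.52
eef_pos: [0.4681, -0.0139, 0.1791]
tool_rot: [-0.001, 0.749, 0.662, -0.001]
wrist_force: [0.3, 0.5, -0.6]
gripper_width: 0.253
```

Request:
{"api": "jog_arm", "payload": {
  "rows": "-31 9 0 0 0 -0.013;-63 19 0 0 0 -0.027;-94 28 0 0 0 -0.04;-126 38 0 0 0 -0.054;-157 47 0 0 0 -0.067"
}}

```text
t: 10.15
eef_pos: [0.4955, -0.1751, 0.1789]
tool_rot: [-0.001, 0.727, 0.687, -0.0]
wrist_force: [0.5, -0.0, -1.3]
gripper_width: 0.257
```

Request:
{"api": "jog_arm", "payload": {
  "rows": "-31 7 0 0 0 -0.013;-63 14 0 0 0 -0.027;-94 21 0 0 0 -0.04;-126 29 0 0 0 -0.054;-160 36.4 0 0 0 -0.067"
}}

```text
t: 10.78
eef_pos: [0.5228, -0.3365, 0.1785]
tool_rot: [-0.001, 0.703, 0.711, -0.0]
wrist_force: [0.6, 0.3, -1.3]
gripper_width: 0.257
```

Request:
{"api": "jog_arm", "payload": {
  "rows": "0 0 0 0 0 0;0 0 20 0 0 0;0 0 45 0 0 0;0 0 65 0 0 0;0 0 70 0 0 0"
}}

```text
t: 11.4
eef_pos: [0.5223, -0.3343, 0.1081]
tool_rot: [-0.002, 0.703, 0.711, -0.0]
wrist_force: [0.5, 0.3, -0.8]
gripper_width: 0.252
```

```bash
python3 - <<'E'
from h import *
a=grab_frame("side")["img"][120:300,300:500,::-1]; b=grab_frame("top")["img"][160:340,320:520,::-1]
cv2.imwrite("pics/p1.png",np.hstack([cv2.resize(a,(400,360)),cv2.resize(b,(400,360))]))
plan([(.523,-.336,.096,90.5)]); print(ctrl.read_state()["joints"])
E
```

```text
t 11.5 at [ 0.5232 -0.3352  0.1096] F [-0.4  0.8 -1.3] w 0.253 j7 1.68
-0.8 -0.2 13.6 -0.001 -0.001 0.002
 -> [ 0.523 -0.336  0.096] 90.5
[ 0.93864745  0.72015831 -0.63982549  1.67180327  0.51489394  0.92559676
  1.68181796]
```

View pics/p1.png

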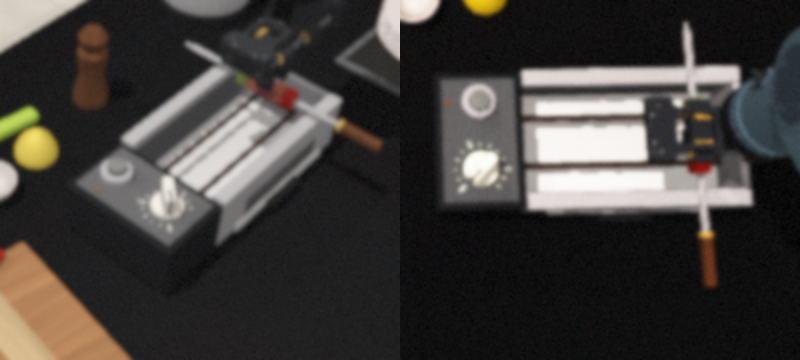

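The skewer is held level and square over the trough, handle to the front. In the top half of the picture it lies at x≈700, inside the opening (525–740).

Request:
{"api": "jog_arm", "payload": {
  "rows": "0 0 5 0 0 0;0 0 10 0 0 0;0 0 10 0 0 0"
}}

```text
t: 11.88
eef_pos: [0.5232, -0.3359, 0.1001]
tool_rot: [-0.0, 0.704, 0.711, -0.0]
wrist_force: [-0.1, -0.4, -2.1]
gripper_width: 0.255
```

Request:
{"api": "jog_arm", "payload": {
  "rows": "0 0 1.5 0 0 0;0 0 1.5 0 0 0;0 0 1.5 0 0 0"
}}

```text
t: 12.25
eef_pos: [0.5235, -0.3359, 0.0989]
tool_rot: [0.0, 0.704, 0.711, 0.0]
wrist_force: [-0.1, 0.2, -0.6]
gripper_width: 0.252
```

Request:
{"api": "jog_arm", "payload": {
  "rows": "0 0 1.5 0 0 0;0 0 1.5 0 0 0;0 0 1.5 0 0 0"
}}

```text
t: 12.62
eef_pos: [0.5234, -0.3358, 0.0973]
tool_rot: [-0.0, 0.703, 0.711, -0.0]
wrist_force: [1.2, 0.1, -1.0]
gripper_width: 0.251
```

Request:
{"api": "jog_arm", "payload": {
  "rows": "0 0 1.5 0 0 0;0 0 1.5 0 0 0;0 0 1.5 0 0 0"
}}

```text
t: 13.0
eef_pos: [0.5234, -0.3358, 0.0958]
tool_rot: [-0.0, 0.703, 0.711, 0.0]
wrist_force: [-0.1, -0.2, -0.5]
gripper_width: 0.253
```

Request:
{"api": "jog_arm", "payload": {
  "rows": "0 0 1 0 0 0;0 0 1 0 0 0;0 0 1 0 0 0"
}}

```text
t: 13.38
eef_pos: [0.5234, -0.3359, 0.0948]
tool_rot: [0.0, 0.704, 0.711, -0.0]
wrist_force: [0.5, 0.5, -1.4]
gripper_width: 0.252
```

Request:
{"api": "jog_arm", "payload": {
  "rows": "0 0 1 0 0 0;0 0 1 0 0 0;0 0 1 0 0 0"
}}

```text
t: 13.75
eef_pos: [0.5236, -0.3359, 0.0941]
tool_rot: [0.0, 0.703, 0.711, 0.0]
wrist_force: [-0.5, 0.1, 3.6]
gripper_width: 0.272
```

Request:
{"api": "jog_arm", "payload": {
  "rows": "0 0 1 0 0 0;0 0 1 0 0 0;0 0 1 0 0 0"
}}

```text
t: 14.12
eef_pos: [0.5238, -0.3359, 0.0929]
tool_rot: [0.0, 0.703, 0.711, 0.0]
wrist_force: [0.5, -1.2, 2.8]
gripper_width: 0.265
```

Contact came at TCP z 0.094, as predicted. Releasing, then a quick scripted check of skewers 1 and 2 before returning.

Request:
{"api": "jog_arm", "payload": {
  "rows": "0 0 0 0 0 0;0 0 0 0 0 0;0 0 0 0 0 0",
  "claw": 0.5
}}

```text
t: 14.5
eef_pos: [0.5231, -0.3358, 0.0925]
tool_rot: [-0.0, 0.703, 0.711, -0.0]
wrist_force: [-0.5, -0.3, -0.2]
gripper_width: 0.499
```

Request:
{"api": "jog_arm", "payload": {
  "rows": "0 0 -10 0 0 0;0 0 -40 0 0 0;0 0 -75 0 0 0;0 0 -87 0 0 0;0 0 -87 0 0 0"
}}

```text
t: 15.12
eef_pos: [0.5237, -0.3361, 0.1804]
tool_rot: [0.001, 0.704, 0.711, 0.0]
wrist_force: [0.1, 0.6, -0.7]
gripper_width: 0.498
```

```bash
cat >> h.py <<'E'
def foods(f,z=.036):
    # purple block centres on the board
    hsv=cv2.cvtColor(f["img"],cv2.COLOR_RGB2HSV)
    m=((hsv[...,0]>145)&(hsv[...,0]<172)&(hsv[...,1]>90)&(hsv[...,2]>80)).astype(np.uint8)
    n,_,st,c=cv2.connectedComponentsWithStats(m)
    return [(np.round(ray(f,*c[i],z),4)[:2].tolist(),int(st[i,4]),np.round(c[i]).tolist()) for i in range(1,n) if st[i,4]>8]
E
python3 - <<'E'
from h import *
for n in("top","side"): print(n,*foods(grab_frame(n)),sep="\n")
plan([(.48,.0,.17,84),(.455,.2165,.12,78.5),(.455,.2165,.0275,78.5)])
E
```

```text
top
([0.7397, 0.1199], 341, [282.0, 151.0])
([0.4737, 0.3481], 34, [190.0, 252.0])
([0.4538, 0.2148], 33, [243.0, 260.0])
side
([0.5669, -0.4005], 35, [432.0, 166.0])
([0.7458, 0.1148], 457, [259.0, 226.0])
([0.4602, 0.2161], 47, [308.0, 317.0])
([0.4799, 0.3498], 60, [255.0, 351.0])
t 15.22 at [ 0.5226 -0.3357  0.1787] F [-0.4 -0.  -0.6] w 0.501 j7 1.73
168.1 -19.6 4.5 -0.001 -0.0 0.057
166.6 -29.2 4.4 -0.001 -0.001 0.058
 -> [ 0.48 -0.    0.17] 84
106.4 -23.7 25.0 0.0 0.0 0.048
105.1 -28.9 24.9 0.0 0.0 0.048
 -> [0.455 0.217 0.12 ] 78.5
0.0 -0.0 92.5 0.0 0.0 -0.0
 -> [0.455 0.216 0.028] 78.5
```

Request:
{"api": "jog_arm", "payload": {
  "rows": "30 -4 1 0 0 0.01;65 -8 2 0 0 0.02;100 -12 3 0 0 0.035;135 -16 4 0 0 0.05;168 -20 4.5 0 0 0.057"
}}

```text
t: 15.85
eef_pos: [0.5006, -0.1666, 0.174]
tool_rot: [-0.001, 0.723, 0.69, -0.0]
wrist_force: [-0.3, 0.1, 0.0]
gripper_width: 0.501
```

Request:
{"api": "jog_arm", "payload": {
  "rows": "33 -6 1 0 0 0.01;66 -12 2 0 0 0.02;100 -18 3 0 0 0.035;133 -23 4 0 0 0.05;166.5 -29 4.5 0 0 0.058"
}}

```text
t: 16.48
eef_pos: [0.4794, 0.0005, 0.1697]
tool_rot: [-0.001, 0.743, 0.669, -0.001]
wrist_force: [0.1, -0.5, -0.4]
gripper_width: 0.498
```

Request:
{"api": "jog_arm", "payload": {
  "rows": "43 -11 10 0 0 0.02;86 -21 20 0 0 0.04;129 -32 30 0 0 0.06;172 -43 40 0 0 0.08;211 -52.5 50 0 0 0.096"
}}

```text
t: 17.1
eef_pos: [0.4491, 0.216, 0.1194]
tool_rot: [-0.0, 0.774, 0.633, -0.001]
wrist_force: [0.4, -0.6, -0.3]
gripper_width: 0.503
```

Request:
{"api": "jog_arm", "payload": {
  "rows": "0 0 0 0 0 0;0 0 0 0 0 0;0 0 0 0 0 0"
}}

```text
t: 17.48
eef_pos: [0.4507, 0.2133, 0.1205]
tool_rot: [0.0, 0.775, 0.632, -0.0]
wrist_force: [0.0, 0.0, -0.5]
gripper_width: 0.5
```

```bash
python3 - <<'E'
from h import *
for n in("side",): print(n,*foods(grab_frame(n)),sep="\n")
plan([(.456,.2158,.0275,78.5)])
E
```

```text
side
([0.5681, -0.401], 39, [432.0, 166.0])
([0.7459, 0.1149], 458, [259.0, 226.0])
([0.46, 0.2166], 41, [307.0, 318.0])
([0.4801, 0.3496], 58, [255.0, 351.0])
t 17.52 at [0.4508 0.2134 0.1207] F [0.4 0.7 1.1] w 0.498 j7 0.4
3.4 4.6 93.2 0.0 0.001 -0.002
 -> [0.456 0.216 0.027] 78.5
```

Request:
{"api": "jog_arm", "payload": {
  "rows": "3.4 4.6 30 0 0 0;3.4 4.6 60 0 0 0;3.4 4.6 85 0 0 0;3.4 4.6 93 0 0 0;3.4 4.6 93 0 0 0"
}}

```text
t: 18.15
eef_pos: [0.4557, 0.217, 0.0279]
tool_rot: [0.0, 0.775, 0.632, -0.0]
wrist_force: [0.4, 0.8, -0.5]
gripper_width: 0.504
```

Request:
{"api": "jog_arm", "payload": {
  "rows": "0 0 0 0 0 0;0 0 0 0 0 0;0 0 0 0 0 0;0 0 0 0 0 0;0 0 0 0 0 0",
  "claw": 0
}}

```text
t: 18.77
eef_pos: [0.4567, 0.2178, 0.0291]
tool_rot: [0.001, 0.774, 0.633, 0.001]
wrist_force: [-0.8, -1.0, 8.7]
gripper_width: 0.003
```

```bash
python3 - <<'E'
from h import *
p=ctrl.read_state()["eef_pos"]
plan([(p[0],p[1],.18,78.5),(p[0]+.068,-.271,.18,90.5),(p[0]+.068,-.271,.1,90.5)],dmax=.18)
E
```

```text
t 18.77 at [0.4567 0.2178 0.0291] F [-0.8 -1.   8.7] w 0.003 j7 0.28
0.2 0.3 -150.9 0.002 -0.001 -0.0
 -> [0.457 0.218 0.18 ] 78.5
-155.2 54.7 -0.0 0.0 0.0 -0.07
-158.6 43.8 -0.0 0.0 0.0 -0.07
-161.3 32.5 -0.0 0.0 0.0 -0.07
 -> [ 0.525 -0.271  0.18 ] 90.5
0.0 -0.0 80.0 0.0 0.0 0.0
 -> [ 0.525 -0.271  0.1  ] 90.5
```

The jaws shut at 0.003 with 8.7 N upward on the wrist, so they probably slid over the food. Looking close up.

```bash
python3 - <<'E'
from h import *
s=ctrl.read_state(); f=grab_frame("side"); print(foods(f))
p=np.array(s["eef_pos"]);x=rot(s["tool_rot"]).apply([1,0,0])
u0,v0,S=240,250,5
im=cv2.resize(f["img"][v0:v0+115,u0:u0+125,::-1],None,fx=S,fy=S,interpolation=cv2.INTER_CUBIC)
im=cv2.convertScaleAbs(im,alpha=1.6,beta=15)
for q,c in((p+[0,0,-.017],(0,255,255)),(p,(0,255,0)),(p+[0,0,.047],(255,255,0))):
    cv2.circle(im,tuple(((proj(f,q)-[u0,v0])*S).astype(int).tolist()),3,c,-1)
cv2.imwrite("pics/g5.png",im)
E
```

```text
[([0.568, -0.401], 40, [432.0, 166.0]), ([0.7459, 0.1147], 458, [259.0, 226.0]), ([0.48, 0.3497], 59, [255.0, 351.0])]
```

View pics/g5.png

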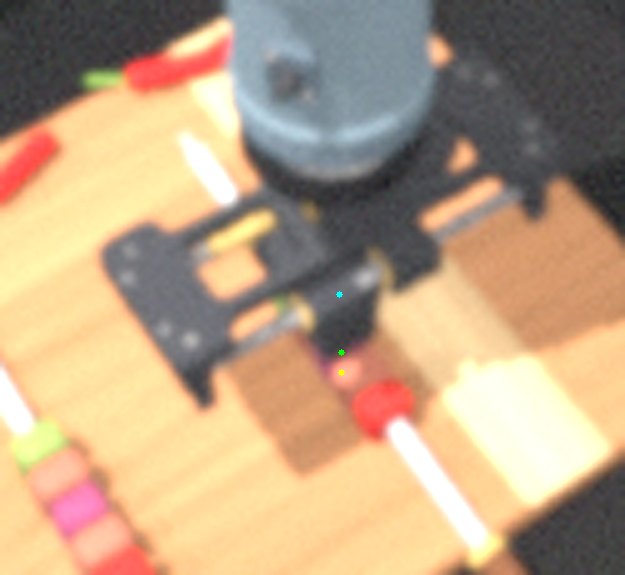

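Seen at (340,350): the closed fingers stand on top of the food (z 0.042), so the real fingertips are well above nominal. I'll lift, open and make a guarded descent to find the board.

Request:
{"api": "jog_arm", "payload": {
  "rows": "0 0 -15 0 0 0;0 0 -25 0 0 0;0 0 -25 0 0 0;0 0 -25 0 0 0;0 0 -25 0 0 0",
  "claw": 0.5
}}

```text
t: 19.45
eef_pos: [0.4553, 0.2172, 0.0525]
tool_rot: [-0.0, 0.774, 0.633, -0.0]
wrist_force: [-0.9, 0.5, 0.2]
gripper_width: 0.497
```

Request:
{"api": "jog_arm", "payload": {
  "rows": "0 0 10 0 0 0;0 0 20 0 0 0;0 0 27 0 0 0;0 0 27 0 0 0"
}}

```text
t: 19.95
eef_pos: [0.455, 0.2172, 0.025]
tool_rot: [-0.0, 0.774, 0.633, -0.001]
wrist_force: [-0.1, -0.4, 0.5]
gripper_width: 0.503
```

Request:
{"api": "jog_arm", "payload": {
  "rows": "0 0 2 0 0 0;0 0 2 0 0 0"
}}

```text
t: 20.2
eef_pos: [0.4556, 0.2174, 0.0239]
tool_rot: [0.0, 0.774, 0.633, 0.0]
wrist_force: [0.3, -0.4, 0.6]
gripper_width: 0.505
```

Request:
{"api": "jog_arm", "payload": {
  "rows": "0 0 2 0 0 0;0 0 2 0 0 0"
}}

```text
t: 20.45
eef_pos: [0.4555, 0.2173, 0.0218]
tool_rot: [0.0, 0.774, 0.633, -0.0]
wrist_force: [0.6, 0.7, 0.6]
gripper_width: 0.498
```

Request:
{"api": "jog_arm", "payload": {
  "rows": "0 0 2 0 0 0;0 0 2 0 0 0"
}}

```text
t: 20.7
eef_pos: [0.4554, 0.2173, 0.0197]
tool_rot: [-0.0, 0.774, 0.633, -0.0]
wrist_force: [0.3, 1.4, 0.0]
gripper_width: 0.498
```

Request:
{"api": "jog_arm", "payload": {
  "rows": "0 0 2 0 0 0;0 0 2 0 0 0"
}}

```text
t: 20.95
eef_pos: [0.4554, 0.2173, 0.0176]
tool_rot: [-0.0, 0.774, 0.633, -0.0]
wrist_force: [0.9, 0.2, 0.2]
gripper_width: 0.498
```

Request:
{"api": "jog_arm", "payload": {
  "rows": "0 0 2 0 0 0;0 0 2 0 0 0"
}}

```text
t: 21.2
eef_pos: [0.4554, 0.2173, 0.0156]
tool_rot: [-0.0, 0.774, 0.633, -0.0]
wrist_force: [-0.4, 0.1, -1.1]
gripper_width: 0.5
```

Request:
{"api": "jog_arm", "payload": {
  "rows": "0 0 1.5 0 0 0;0 0 1.5 0 0 0"
}}

```text
t: 21.45
eef_pos: [0.4555, 0.2173, 0.0142]
tool_rot: [-0.0, 0.774, 0.633, -0.0]
wrist_force: [-0.3, 0.7, 0.1]
gripper_width: 0.5
```

Request:
{"api": "jog_arm", "payload": {
  "rows": "0 0 0 0 0 0;0 0 0 0 0 0;0 0 0 0 0 0;0 0 0 0 0 0;0 0 0 0 0 0",
  "claw": 0
}}

```text
t: 22.08
eef_pos: [0.4556, 0.2174, 0.0143]
tool_rot: [0.0, 0.774, 0.633, 0.0]
wrist_force: [-0.3, -0.5, 0.8]
gripper_width: 0.27
```

A full grip now, at 23.8 mm and TCP z 0.0143. The real tips are about 13 mm above the reported TCP. Expected rail contact is at TCP z ≈ 0.081.

```bash
python3 - <<'E'
from h import *
plan([(.4556,.2174,.16,78.5),(.524,-.271,.16,90.5),(.524,-.271,.087,90.5)],dmax=.18)
E
```

```text
t 22.07 at [0.4556 0.2174 0.0143] F [-0.3 -0.5  0.8] w 0.27 j7 0.26
0.0 0.0 -145.7 0.0 0.0 -0.0
 -> [0.456 0.217 0.16 ] 78.5
-155.0 54.8 0.0 0.0 0.0 -0.07
-158.4 43.9 0.0 0.0 0.0 -0.07
-161.1 32.6 0.1 0.0 0.0 -0.069
 -> [ 0.524 -0.271  0.16 ] 90.5
0.0 0.0 73.0 0.0 0.0 -0.0
 -> [ 0.524 -0.271  0.087] 90.5
```

Request:
{"api": "jog_arm", "payload": {
  "rows": "0 0 -20 0 0 0;0 0 -60 0 0 0;0 0 -100 0 0 0;0 0 -135 0 0 0;0 0 -146 0 0 0"
}}

```text
t: 22.7
eef_pos: [0.4564, 0.218, 0.1629]
tool_rot: [0.001, 0.774, 0.633, 0.002]
wrist_force: [-0.8, 0.3, -1.3]
gripper_width: 0.273
```

Request:
{"api": "jog_arm", "payload": {
  "rows": "-20 7 0 0 0 -0.01;-50 18 0 0 0 -0.03;-85 30 0 0 0 -0.045;-120 42 0 0 0 -0.06;-155 55 0 0 0 -0.07"
}}

```text
t: 23.32
eef_pos: [0.4778, 0.0531, 0.1598]
tool_rot: [-0.0, 0.752, 0.66, -0.001]
wrist_force: [0.4, -0.7, -0.9]
gripper_width: 0.27
```

Request:
{"api": "jog_arm", "payload": {
  "rows": "-32 9 0 0 0 -0.013;-63 18 0 0 0 -0.027;-95 27 0 0 0 -0.04;-127 36 0 0 0 -0.054;-158.5 44 0 0 0 -0.07"
}}

```text
t: 23.95
eef_pos: [0.5009, -0.1094, 0.1597]
tool_rot: [-0.001, 0.728, 0.686, -0.0]
wrist_force: [-0.1, -0.4, -1.8]
gripper_width: 0.27
```

Request:
{"api": "jog_arm", "payload": {
  "rows": "-32 7 0 0 0 -0.013;-64 14 0 0 0 -0.027;-96 20 0 0 0 -0.04;-130 27 0 0 0 -0.054;-161 32.6 0 0 0 -0.069"
}}

```text
t: 24.58
eef_pos: [0.5236, -0.2721, 0.1595]
tool_rot: [-0.001, 0.704, 0.71, -0.0]
wrist_force: [0.7, -1.4, -1.3]
gripper_width: 0.269
```

Request:
{"api": "jog_arm", "payload": {
  "rows": "0 0 0 0 0 0;0 0 20 0 0 0;0 0 45 0 0 0;0 0 65 0 0 0;0 0 70 0 0 0"
}}

```text
t: 25.2
eef_pos: [0.5231, -0.2697, 0.0883]
tool_rot: [-0.002, 0.704, 0.71, -0.0]
wrist_force: [0.1, 0.1, -0.5]
gripper_width: 0.262
```

```bash
python3 - <<'E'
from h import *
b=grab_frame("top")["img"][150:340,150:520,::-1]
cv2.imwrite("pics/p2.png",cv2.resize(b,None,fx=2.15,fy=2.15,interpolation=cv2.INTER_CUBIC))
plan([(.524,-.271,.083,90.5)])
E
```

```text
t 25.25 at [ 0.5235 -0.27    0.0887] F [ 0.2  0.5 -2.6] w 0.268 j7 1.55
-1.0 0.5 5.7 -0.002 -0.001 0.001
 -> [ 0.524 -0.271  0.083] 90.5
```

View pics/p2.png

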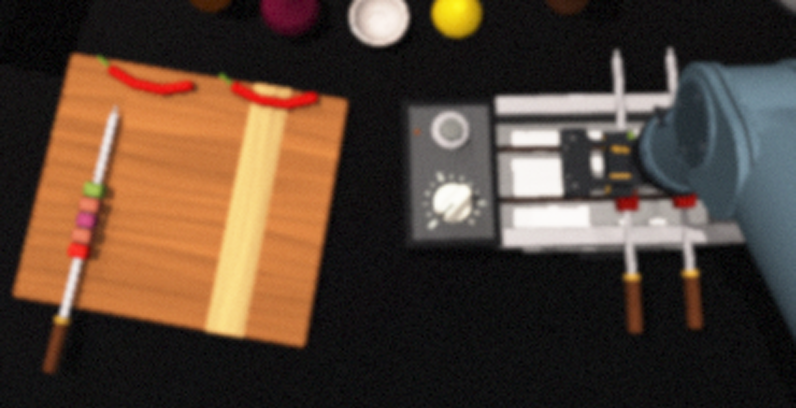

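Both skewers are parallel across the rails, blades at x≈628 and 688 in this picture, handles front. The remaining skewer is on the board at about (86,220), not yet disturbed.

Request:
{"api": "jog_arm", "payload": {
  "rows": "0 0 4 0 0 0;0 0 4 0 0 0;0 0 4 0 0 0"
}}

```text
t: 25.62
eef_pos: [0.5246, -0.2712, 0.0868]
tool_rot: [0.0, 0.704, 0.71, 0.0]
wrist_force: [-0.4, -0.2, -1.5]
gripper_width: 0.27
```

Request:
{"api": "jog_arm", "payload": {
  "rows": "0 0 2 0 0 0;0 0 2 0 0 0;0 0 2 0 0 0"
}}

```text
t: 26.0
eef_pos: [0.5242, -0.2711, 0.0843]
tool_rot: [-0.0, 0.704, 0.71, -0.0]
wrist_force: [0.5, -0.4, -1.2]
gripper_width: 0.271
```

Request:
{"api": "jog_arm", "payload": {
  "rows": "0 0 1.5 0 0 0;0 0 1.5 0 0 0;0 0 1.5 0 0 0"
}}

```text
t: 26.38
eef_pos: [0.5242, -0.271, 0.0828]
tool_rot: [-0.0, 0.704, 0.71, -0.0]
wrist_force: [0.1, 0.7, -1.1]
gripper_width: 0.269
```

Request:
{"api": "jog_arm", "payload": {
  "rows": "0 0 1 0 0 0;0 0 1 0 0 0;0 0 1 0 0 0"
}}

```text
t: 26.75
eef_pos: [0.5242, -0.271, 0.0818]
tool_rot: [-0.0, 0.704, 0.71, -0.0]
wrist_force: [1.0, 0.4, -1.4]
gripper_width: 0.268
```

Request:
{"api": "jog_arm", "payload": {
  "rows": "0 0 1 0 0 0;0 0 1 0 0 0;0 0 1 0 0 0"
}}

```text
t: 27.12
eef_pos: [0.5244, -0.2711, 0.0813]
tool_rot: [0.0, 0.704, 0.71, -0.0]
wrist_force: [-2.1, 0.8, 6.2]
gripper_width: 0.27
```

Request:
{"api": "jog_arm", "payload": {
  "rows": "0 0 0.5 0 0 0;0 0 0.5 0 0 0;0 0 0.5 0 0 0"
}}

```text
t: 27.5
eef_pos: [0.5243, -0.2711, 0.0813]
tool_rot: [0.0, 0.704, 0.71, -0.0]
wrist_force: [-4.0, 0.6, 9.4]
gripper_width: 0.269
```

Request:
{"api": "jog_arm", "payload": {
  "rows": "0 0 0 0 0 0;0 0 0 0 0 0;0 0 0 0 0 0",
  "claw": 0.5
}}

```text
t: 27.88
eef_pos: [0.5242, -0.271, 0.0801]
tool_rot: [-0.0, 0.704, 0.71, 0.0]
wrist_force: [0.8, -0.8, -0.3]
gripper_width: 0.5
```

Request:
{"api": "jog_arm", "payload": {
  "rows": "0 0 -10 0 0 0;0 0 -40 0 0 0;0 0 -75 0 0 0;0 0 -80 0 0 0;0 0 -80 0 0 0"
}}

```text
t: 28.5
eef_pos: [0.5241, -0.2712, 0.1604]
tool_rot: [0.0, 0.704, 0.71, -0.0]
wrist_force: [-0.1, -0.3, -0.7]
gripper_width: 0.499
```

```bash
python3 - <<'E'
from h import *
for n in("top","side"): print(n,*foods(grab_frame(n)),sep="\n")
plan([(.475,.1,.15,82),(.476,.349,.09,79),(.476,.349,.0145,79)])
E
```

```text
top
([0.7395, 0.1206], 330, [282.0, 151.0])
([0.4738, 0.3483], 33, [190.0, 252.0])
side
([0.5676, -0.4006], 36, [432.0, 166.0])
([0.5651, -0.3336], 29, [419.0, 177.0])
([0.7463, 0.1148], 452, [259.0, 226.0])
([0.48, 0.3497], 59, [255.0, 351.0])
t 28.6 at [ 0.5235 -0.2709  0.1593] F [ 0.4 -0.4 -0.9] w 0.503 j7 1.6
185.6 -22.7 4.8 -0.001 -0.0 0.074
183.5 -36.4 4.8 -0.001 -0.001 0.074
 -> [0.475 0.1   0.15 ] 82
123.4 -16.9 29.9 0.0 0.0 0.026
122.9 -20.0 30.0 0.0 0.0 0.026
 -> [0.476 0.349 0.09 ] 79
-0.0 -0.1 75.5 0.0 0.0 0.0
 -> [0.476 0.349 0.014] 79
```

Request:
{"api": "jog_arm", "payload": {
  "rows": "30 -4 1 0 0 0.015;68 -8 2 0 0 0.03;107 -13 3 0 0 0.045;147 -18 4 0 0 0.06;185.6 -22.7 4.8 0 0 0.074"
}}

```text
t: 29.22
eef_pos: [0.499, -0.0843, 0.1545]
tool_rot: [-0.001, 0.73, 0.683, -0.0]
wrist_force: [-0.7, 0.3, -0.1]
gripper_width: 0.501
```

Request:
{"api": "jog_arm", "payload": {
  "rows": "37 -7 1 0 0 0.015;74 -15 2 0 0 0.03;110 -22 3 0 0 0.045;147 -29 4 0 0 0.06;183.5 -36.4 4.8 0 0 0.074"
}}

```text
t: 29.85
eef_pos: [0.4748, 0.1008, 0.1498]
tool_rot: [-0.001, 0.755, 0.656, -0.001]
wrist_force: [-0.7, -0.8, 0.1]
gripper_width: 0.501
```

Request:
{"api": "jog_arm", "payload": {
  "rows": "30 -4 7 0 0 0.006;61 -8 15 0 0 0.013;92 -13 22 0 0 0.02;123 -17 30 0 0 0.026;123 -17 30 0 0 0.026"
}}

```text
t: 30.48
eef_pos: [0.4745, 0.2264, 0.1196]
tool_rot: [-0.001, 0.762, 0.648, -0.001]
wrist_force: [0.5, -0.4, 0.5]
gripper_width: 0.497
```

Request:
{"api": "jog_arm", "payload": {
  "rows": "30 -5 7 0 0 0.006;61 -10 15 0 0 0.013;92 -15 22 0 0 0.02;123 -20 30 0 0 0.026;123 -20 30 0 0 0.026"
}}

```text
t: 31.1
eef_pos: [0.4756, 0.3497, 0.0898]
tool_rot: [-0.001, 0.771, 0.637, -0.001]
wrist_force: [1.4, -0.7, -0.2]
gripper_width: 0.498
```

```bash
python3 - <<'E'
from h import *
for n in("side",): print(n,*foods(grab_frame(n)),sep="\n")
plan([(.476,.349,.0145,79)])
E
```

```text
side
([0.5679, -0.4011], 38, [432.0, 166.0])
([0.5658, -0.3341], 38, [419.0, 177.0])
([0.4429, 0.3525], 53, [266.0, 364.0])
t 31.15 at [0.4762 0.3479 0.0899] F [ 0.3 -0.3 -0.2] w 0.496 j7 0.23
1.2 -0.3 75.4 -0.001 0.002 0.001
 -> [0.476 0.349 0.015] 79
```

The last skewer's food appears shifted to (0.443, 0.3525) — probably the announced knock. I'll measure its new position and yaw.

```bash
python3 - <<'E'
from h import *
f=grab_frame("side"); u0,v0,S=190,290,5
cv2.imwrite("pics/k2.png",cv2.resize(f["img"][v0:v0+110,u0:u0+130,::-1],None,fx=S,fy=S,interpolation=cv2.INTER_CUBIC))
E
```

```text
(no output)
```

View pics/k2.png

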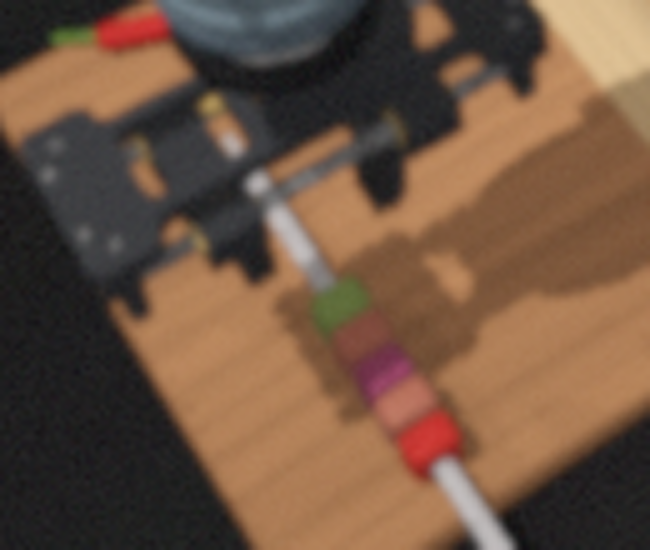

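The skewer has been knocked toward the front: green block at (341,305), purple (385,372), red (430,445). The two open fingertips are at (260,275) and (385,205).

```bash
python3 - <<'E'
from h import *
f=grab_frame("side")
P=[ray(f,190+a/5,290+b/5,.038) for a,b in((341,305),(385,372),(430,445))]
print(np.round(P,4)); d=P[0]-P[2]; yaw=np.degrees(np.arctan2(d[1],d[0])); print(np.linalg.norm(d),yaw)
plan([(.44,.350,.0899,90+yaw),(.44,.350,.0145,90+yaw)])
E
```

```text
[[0.4751 0.3458 0.038 ]
 [0.4394 0.3523 0.038 ]
 [0.4029 0.36   0.038 ]]
0.07353353689720626 -11.162366118580575
t 31.25 at [0.477  0.3466 0.0903] F [ 0.8 -0.8  0.4] w 0.501 j7 0.23
-3.7 -37.0 0.4 -0.0 0.002 0.002
 -> [0.44 0.35 0.09] 78.83763388141942
-0.0 0.0 75.4 -0.0 -0.0 -0.0
 -> [0.44  0.35  0.014] 78.83763388141942
```

Request:
{"api": "jog_arm", "payload": {
  "rows": "-1 -13 0 0 0 0;-2 -26 0 0 0 0;-3 -39 0 0 0 0;-3 -39 0 0 0 0;-3 -39 0 0 0 0"
}}

```text
t: 31.88
eef_pos: [0.4381, 0.3531, 0.0908]
tool_rot: [0.0, 0.772, 0.636, 0.0]
wrist_force: [0.5, 0.4, -0.4]
gripper_width: 0.499
```

Request:
{"api": "jog_arm", "payload": {
  "rows": "0 0 20 0 0 0;0 0 40 0 0 0;0 0 50 0 0 0;0 0 56 0 0 0;0 0 56 0 0 0"
}}

```text
t: 32.5
eef_pos: [0.4376, 0.3531, 0.0343]
tool_rot: [-0.0, 0.772, 0.636, -0.0]
wrist_force: [0.6, 0.7, -0.2]
gripper_width: 0.501
```

```bash
python3 - <<'E'
from h import *
print(foods(grab_frame("side"))); plan([(.438,.351,.0145,78.8)])
E
```

```text
[([0.5678, -0.401], 39, [432.0, 166.0]), ([0.5658, -0.3341], 38, [419.0, 177.0]), ([0.4426, 0.353], 54, [266.0, 364.0])]
t 32.55 at [0.4378 0.3533 0.0348] F [ 0.3  0.  -0.1] w 0.504 j7 0.11
-2.3 0.6 20.3 -0.0 -0.0 0.004
 -> [0.438 0.351 0.014] 78.8
```

Request:
{"api": "jog_arm", "payload": {
  "rows": "-2 0 7 0 0 0;-2 0 14 0 0 0;-2 0 20 0 0 0;-2 0 20 0 0 0"
}}

```text
t: 33.05
eef_pos: [0.4371, 0.3509, 0.0141]
tool_rot: [-0.0, 0.772, 0.636, -0.0]
wrist_force: [-1.3, -0.3, -0.3]
gripper_width: 0.493
```

Request:
{"api": "jog_arm", "payload": {
  "rows": "0 0 0 0 0 0;0 0 0 0 0 0;0 0 0 0 0 0;0 0 0 0 0 0;0 0 0 0 0 0",
  "claw": 0
}}

```text
t: 33.67
eef_pos: [0.4375, 0.3513, 0.0149]
tool_rot: [-0.0, 0.772, 0.636, 0.0]
wrist_force: [0.3, 0.2, 2.3]
gripper_width: 0.267
```

```bash
python3 - <<'E'
from h import *
p=ctrl.read_state()["eef_pos"]
plan([(p[0],p[1],.155,78.8),(.524,-.206,.155,90.5),(.524,-.206,.085,90.5)],dmax=.19)
E
```

```text
t 33.67 at [0.4375 0.3513 0.0149] F [0.3 0.2 2.3] w 0.267 j7 0.09
0.0 0.0 -140.1 0.0 -0.0 0.004
 -> [0.437 0.351 0.155] 78.8
-176.6 64.4 -0.0 0.0 -0.0 -0.068
-180.6 52.3 -0.1 0.0 -0.0 -0.068
-183.7 39.9 -0.0 0.0 -0.0 -0.068
 -> [ 0.524 -0.206  0.155] 90.5
-0.0 -0.0 70.0 0.0 -0.0 -0.0
 -> [ 0.524 -0.206  0.085] 90.5
```

Request:
{"api": "jog_arm", "payload": {
  "rows": "0 0 -20 0 0 0;0 0 -60 0 0 0;0 0 -100 0 0 0;0 0 -132 0 0 0;0 0 -140 0 0 0"
}}

```text
t: 34.3
eef_pos: [0.4382, 0.352, 0.1574]
tool_rot: [0.0, 0.772, 0.636, 0.002]
wrist_force: [-0.1, -0.4, -0.4]
gripper_width: 0.272
```

Request:
{"api": "jog_arm", "payload": {
  "rows": "-20 7 0 0 0 -0.01;-55 20 0 0 0 -0.03;-95 35 0 0 0 -0.045;-136 50 0 0 0 -0.06;-176.6 64.4 0 0 0 -0.068"
}}

```text
t: 34.92
eef_pos: [0.4664, 0.1637, 0.154]
tool_rot: [-0.0, 0.749, 0.662, -0.001]
wrist_force: [0.1, 0.5, -0.4]
gripper_width: 0.275
```

Request:
{"api": "jog_arm", "payload": {
  "rows": "-36 10 0 0 0 -0.013;-72 21 0 0 0 -0.027;-108 31 0 0 0 -0.04;-144 42 0 0 0 -0.054;-180.6 52.3 0 0 0 -0.068"
}}

```text
t: 35.55
eef_pos: [0.4959, -0.0214, 0.1541]
tool_rot: [-0.0, 0.726, 0.687, -0.0]
wrist_force: [0.1, -0.3, -1.5]
gripper_width: 0.273
```

Request:
{"api": "jog_arm", "payload": {
  "rows": "-36 8 0 0 0 -0.013;-73 16 0 0 0 -0.027;-110 24 0 0 0 -0.04;-150 32 0 0 0 -0.054;-183.7 40 0 0 0 -0.068"
}}

```text
t: 36.17
eef_pos: [0.5253, -0.2074, 0.1538]
tool_rot: [-0.001, 0.703, 0.711, -0.001]
wrist_force: [0.6, 0.6, -0.7]
gripper_width: 0.272
```

Request:
{"api": "jog_arm", "payload": {
  "rows": "0 0 0 0 0 0;0 0 20 0 0 0;0 0 45 0 0 0;0 0 65 0 0 0;0 0 65 0 0 0"
}}

```text
t: 36.8
eef_pos: [0.5248, -0.2043, 0.0877]
tool_rot: [-0.002, 0.702, 0.712, -0.001]
wrist_force: [-0.4, -0.1, -0.5]
gripper_width: 0.271
```

```bash
python3 - <<'E'
from h import *
print(foods(grab_frame("side"),.1));plan([(.524,-.206,.083,90.5)])
E
```

```text
[([0.532, -0.3344], 37, [432.0, 165.0]), ([0.5301, -0.2696], 33, [418.0, 177.0]), ([0.6978, 0.148], 456, [259.0, 226.0])]
t 36.85 at [ 0.5258 -0.2048  0.0889] F [-0.6 -0.1 -1.2] w 0.273 j7 1.43
-1.2 -1.8 5.9 -0.002 -0.001 0.005
 -> [ 0.524 -0.206  0.083] 90.5
```

Request:
{"api": "jog_arm", "payload": {
  "rows": "0 -1 4 0 0 0;0 -1 4 0 0 0;0 -1 4 0 0 0"
}}

```text
t: 37.22
eef_pos: [0.5255, -0.206, 0.0861]
tool_rot: [0.0, 0.703, 0.711, 0.0]
wrist_force: [0.3, -0.0, -0.5]
gripper_width: 0.272
```

Request:
{"api": "jog_arm", "payload": {
  "rows": "0 0 2 0 0 0;0 0 2 0 0 0;0 0 2 0 0 0"
}}

```text
t: 37.6
eef_pos: [0.5253, -0.2058, 0.0837]
tool_rot: [0.0, 0.703, 0.711, -0.0]
wrist_force: [0.1, 0.2, -1.4]
gripper_width: 0.272
```

Request:
{"api": "jog_arm", "payload": {
  "rows": "0 0 1.5 0 0 0;0 0 1.5 0 0 0;0 0 1.5 0 0 0"
}}

```text
t: 37.98
eef_pos: [0.5252, -0.2058, 0.0822]
tool_rot: [-0.0, 0.703, 0.711, -0.0]
wrist_force: [-0.6, 0.3, -1.5]
gripper_width: 0.265
```

Request:
{"api": "jog_arm", "payload": {
  "rows": "0 0 1 0 0 0;0 0 1 0 0 0;0 0 1 0 0 0"
}}

```text
t: 38.35
eef_pos: [0.5254, -0.2059, 0.0819]
tool_rot: [0.0, 0.703, 0.711, -0.0]
wrist_force: [-1.8, 0.7, 6.1]
gripper_width: 0.27
```

Request:
{"api": "jog_arm", "payload": {
  "rows": "0 0 1 0 0 0;0 0 1 0 0 0;0 0 1 0 0 0"
}}

```text
t: 38.72
eef_pos: [0.5254, -0.2059, 0.0818]
tool_rot: [0.0, 0.703, 0.711, -0.0]
wrist_force: [-5.7, 0.5, 15.4]
gripper_width: 0.267
```

Request:
{"api": "jog_arm", "payload": {
  "rows": "0 0 -1 0 0 0;0 0 -1 0 0 0;0 0 -1 0 0 0",
  "claw": 0.5
}}

```text
t: 39.1
eef_pos: [0.5252, -0.2058, 0.081]
tool_rot: [-0.0, 0.703, 0.711, -0.0]
wrist_force: [0.6, -0.3, 0.3]
gripper_width: 0.497
```

Request:
{"api": "jog_arm", "payload": {
  "rows": "0 0 -10 0 0 0;0 0 -40 0 0 0;0 0 -70 0 0 0;0 0 -80 0 0 0;0 0 -80 0 0 0"
}}

```text
t: 39.72
eef_pos: [0.5254, -0.206, 0.1615]
tool_rot: [0.0, 0.703, 0.711, 0.0]
wrist_force: [-0.4, -0.4, -0.6]
gripper_width: 0.497
```

```bash
python3 - <<'E'
from h import *
f=grab_frame("side");print(foods(f,.1))
plan([(.489,-.075,.16,45.5),(.489,-.075,.11,45.5),(.489,-.075,.089,45.5)])
E
```

```text
[([0.5306, -0.3311], 33, [432.0, 166.0]), ([0.5295, -0.2691], 28, [418.0, 177.0]), ([0.5309, -0.2034], 30, [403.0, 189.0]), ([0.6977, 0.1483], 453, [259.0, 226.0])]
t 39.77 at [ 0.5249 -0.2059  0.1607] F [-0.3  0.  -0.4] w 0.498 j7 1.5
65.7 -17.1 0.4 -0.0 0.0 0.394
54.0 -41.0 0.3 -0.001 0.0 0.395
 -> [ 0.489 -0.075  0.16 ] 45.5
-0.0 -0.1 50.0 0.001 0.0 -0.0
 -> [ 0.489 -0.075  0.11 ] 45.5
-0.0 0.0 21.0 -0.0 0.0 -0.0
 -> [ 0.489 -0.075  0.089] 45.5
```

All three foods are in place at y ≈ -0.334, -0.271 and -0.206. Now the knob.

Request:
{"api": "jog_arm", "payload": {
  "rows": "20 -5 0 0 0 0.1;40 -10 0 0 0 0.2;66 -17 0 0 0 0.3;66 -17 0 0 0 0.394;66 -17 0 0 0 0.394"
}}

```text
t: 40.4
eef_pos: [0.5067, -0.1398, 0.1602]
tool_rot: [-0.001, 0.828, 0.561, -0.001]
wrist_force: [-0.5, 0.2, 0.3]
gripper_width: 0.499
```

Request:
{"api": "jog_arm", "payload": {
  "rows": "20 -15 0 0 0 0.1;40 -30 0 0 0 0.2;52 -42 0 0 0 0.3;52 -42 0 0 0 0.394;52 -42 0 0 0 0.394"
}}

```text
t: 41.02
eef_pos: [0.4875, -0.0764, 0.1607]
tool_rot: [-0.0, 0.922, 0.388, -0.0]
wrist_force: [-0.1, -0.6, -0.1]
gripper_width: 0.496
```

Request:
{"api": "jog_arm", "payload": {
  "rows": "0 0 20 0 0 0;0 0 40 0 0 0;0 0 50 0 0 0;0 0 50 0 0 0"
}}

```text
t: 41.52
eef_pos: [0.4874, -0.0763, 0.1106]
tool_rot: [-0.0, 0.922, 0.388, -0.001]
wrist_force: [0.4, -0.8, 0.1]
gripper_width: 0.5
```

```bash
python3 - <<'E'
from h import *
plan([(.487,-.0757,.089,45.5)])
E
```

```text
t 41.52 at [ 0.4874 -0.0763  0.1106] F [ 0.4 -0.8  0.1] w 0.5 j7 0.52
0.2 -0.7 21.6 -0.001 0.001 0.002
 -> [ 0.487 -0.076  0.089] 45.5
```

Request:
{"api": "jog_arm", "payload": {
  "rows": "0 0 8 0 0 0;0 0 16 0 0 0;0 0 20 0 0 0;0 0 20 0 0 0"
}}

```text
t: 42.02
eef_pos: [0.4876, -0.0761, 0.0909]
tool_rot: [-0.0, 0.922, 0.387, -0.0]
wrist_force: [0.3, 0.3, -0.3]
gripper_width: 0.499
```

Request:
{"api": "jog_arm", "payload": {
  "rows": "0 0 0 0 0 0;0 0 0 0 0 0;0 0 0 0 0 0;0 0 0 0 0 0;0 0 0 0 0 0",
  "claw": 0,
  "grip_force": 25
}}

```text
t: 42.65
eef_pos: [0.489, -0.0751, 0.0915]
tool_rot: [-0.0, 0.922, 0.388, 0.001]
wrist_force: [3.1, 3.1, -3.5]
gripper_width: 0.158
```

Gripped the bar at 13.9 mm. I'll centre by 2 mm along the jaws, then turn 6 clicks clockwise.

Request:
{"api": "jog_arm", "payload": {
  "rows": "2 0 0 0 0 0;2 0 0 0 0 0.15;2 0 0 0 0 0.31;2 0 0 0 0 0.47;2 0 0 0 0 0.63"
}}

```text
t: 43.28
eef_pos: [0.4905, -0.0743, 0.0915]
tool_rot: [-0.0, 0.997, 0.08, 0.001]
wrist_force: [4.6, 2.9, -4.6]
gripper_width: 0.16
```

Request:
{"api": "jog_arm", "payload": {
  "rows": "0 0 0 0 0 0.157;0 0 0 0 0 0.314;0 0 0 0 0 0.47;0 0 0 0 0 0.628;0 0 0 0 0 0.628"
}}

```text
t: 43.9
eef_pos: [0.492, -0.0746, 0.0915]
tool_rot: [-0.001, 0.973, -0.23, 0.003]
wrist_force: [8.2, 1.2, -8.8]
gripper_width: 0.156
```

Request:
{"api": "jog_arm", "payload": {
  "rows": "0 0 0 0 0 0.157;0 0 0 0 0 0.314;0 0 0 0 0 0.47;0 0 0 0 0 0.628;0 0 0 0 0 0.628"
}}

```text
t: 44.52
eef_pos: [0.4931, -0.0757, 0.0916]
tool_rot: [-0.001, 0.854, -0.52, 0.004]
wrist_force: [11.9, -2.9, -12.2]
gripper_width: 0.153
```

```bash
python3 - <<'E'
from h import *
s=ctrl.read_state(); x=rot(s["tool_rot"]).apply([1,0,0]); print(np.degrees(np.arctan2(x[1],x[0])),s["joints"],s["moment"])
plan([(.489,-.075,.091,-89.5)])
E
```

```text
-62.641460761627336 [ 0.0999807   0.48314421 -0.04786724  2.03399502  0.04018973  0.61788221
 -1.06829655] [-0.41068102 -2.38876619 -0.05724182]
t 44.52 at [ 0.4931 -0.0757  0.0916] F [ 11.9  -2.9 -12.2] w 0.153 j7 -1.07
-2.5 3.3 0.5 -0.007 -0.003 0.469
 -> [ 0.489 -0.075  0.091] -89.5
```

The knob axis fits at (0.4908, -0.0769); the bar is gripped 2.6 mm off-centre. I'll shift to relieve the side force and finish click 6.

Request:
{"api": "jog_arm", "payload": {
  "rows": "3 -3 0 0 0 0;3 -3 0 0 0 0.12;3 -3 0 0 0 0.24;3 -3 0 0 0 0.36;3 -3 0 0 0 0.475"
}}

```text
t: 45.15
eef_pos: [0.4934, -0.0768, 0.0915]
tool_rot: [0.0, 0.707, -0.707, 0.0]
wrist_force: [1.2, -0.4, 0.4]
gripper_width: 0.16
```

Request:
{"api": "jog_arm", "payload": {
  "rows": "0 0 0 0 0 0;0 0 0 0 0 0"
}}

```text
t: 45.4
eef_pos: [0.4934, -0.0768, 0.0914]
tool_rot: [0.0, 0.709, -0.705, 0.0]
wrist_force: [0.6, -3.5, 2.8]
gripper_width: 0.16
```

Request:
{"api": "jog_arm", "payload": {
  "rows": "0 0 0 0 0 0;0 0 0 0 0 0;0 0 0 0 0 0;0 0 0 0 0 0",
  "claw": 0.5
}}

```text
t: 45.9
eef_pos: [0.4931, -0.0758, 0.0911]
tool_rot: [0.0, 0.709, -0.705, -0.0]
wrist_force: [-0.5, -1.0, 0.0]
gripper_width: 0.501
```

Request:
{"api": "jog_arm", "payload": {
  "rows": "0 0 -10 0 0 0;0 0 -30 0 0 0;0 0 -55 0 0 0;0 0 -60 0 0 0;0 0 -60 0 0 0"
}}

```text
t: 46.52
eef_pos: [0.4933, -0.0759, 0.1513]
tool_rot: [-0.0, 0.709, -0.705, 0.0]
wrist_force: [-0.7, -0.4, 0.3]
gripper_width: 0.504
```

```bash
python3 - <<'E'
from h import *
plan([(.4908,-.0769,.15,0.5),(.4908,-.0769,.15,90.5),(.4908,-.0769,.0905,90.5)])
E
```

```text
t 46.52 at [ 0.4933 -0.0759  0.1513] F [-0.7 -0.4  0.3] w 0.504 j7 -1.46
0.3 0.8 0.4 -0.0 -0.0 -0.525
-0.2 0.9 0.5 -0.0 -0.0 -0.525
-0.6 0.8 0.4 -0.0 -0.0 -0.525
 -> [ 0.491 -0.077  0.15 ] 0.5
0.0 -0.0 -0.0 0.0 -0.0 -0.523
0.0 0.0 -0.0 0.0 -0.0 -0.524
0.0 0.0 -0.0 0.0 -0.0 -0.523
 -> [ 0.491 -0.077  0.15 ] 90.5
0.0 0.0 59.5 0.0 0.0 -0.0
 -> [ 0.491 -0.077  0.09 ] 90.5
```

Request:
{"api": "jog_arm", "payload": {
  "rows": "0 0 0 0 0 -0.157;0 0 0 0 0 -0.314;0 0 0 0 0 -0.47;0 0 0 0 0 -0.628;0 0 0 0 0 -0.785"
}}

```text
t: 47.15
eef_pos: [0.4925, -0.0758, 0.1501]
tool_rot: [0.0, 0.926, -0.378, -0.001]
wrist_force: [0.2, 0.1, 0.8]
gripper_width: 0.5
```

Request:
{"api": "jog_arm", "payload": {
  "rows": "0 0 0 0 0 -0.157;0 0 0 0 0 -0.314;0 0 0 0 0 -0.47;0 0 0 0 0 -0.628;0 0 0 0 0 -0.785"
}}

```text
t: 47.78
eef_pos: [0.4925, -0.0758, 0.1501]
tool_rot: [-0.0, 1.0, 0.005, -0.001]
wrist_force: [-0.1, -0.4, 0.3]
gripper_width: 0.499
```

Request:
{"api": "jog_arm", "payload": {
  "rows": "0 0 0 0 0 -0.157;0 0 0 0 0 -0.314;0 0 0 0 0 -0.47;0 0 0 0 0 -0.628;0 0 0 0 0 -0.785"
}}

```text
t: 48.4
eef_pos: [0.4925, -0.0758, 0.1501]
tool_rot: [-0.001, 0.922, 0.387, -0.001]
wrist_force: [0.5, -0.7, -0.1]
gripper_width: 0.497
```

Request:
{"api": "jog_arm", "payload": {
  "rows": "0 0 0 0 0 -0.157;0 0 0 0 0 -0.314;0 0 0 0 0 -0.47;0 0 0 0 0 -0.628;0 0 0 0 0 -0.785"
}}

```text
t: 49.02
eef_pos: [0.4925, -0.0758, 0.1502]
tool_rot: [-0.001, 0.704, 0.71, -0.0]
wrist_force: [-0.5, 0.2, 0.2]
gripper_width: 0.5
```

```bash
python3 - <<'E'
from h import *
plan([(.4908,-.0769,.15,90.5),(.4908,-.0769,.0905,90.5)])
E
```

```text
t 49.02 at [ 0.4925 -0.0758  0.1502] F [-0.5  0.2  0.2] w 0.5 j7 1.32
-1.1 -1.7 0.2 -0.002 -0.001 -0.0
 -> [ 0.491 -0.077  0.15 ] 90.5
-0.0 -0.0 59.5 0.0 0.0 -0.0
 -> [ 0.491 -0.077  0.09 ] 90.5
```

Centred down, grip, turn 3 clicks (1.178 rad), hold, release, lift.

Request:
{"api": "jog_arm", "payload": {
  "rows": "-1 -1.7 20 0 0 0;-1 -1.7 40 0 0 0;-1 -1.7 55 0 0 0;-1 -1.7 59.5 0 0 0;-1 -1.7 59.5 0 0 0"
}}

```text
t: 49.65
eef_pos: [0.4916, -0.0768, 0.0916]
tool_rot: [-0.0, 0.706, 0.708, -0.0]
wrist_force: [0.6, 1.1, 0.6]
gripper_width: 0.499
```

Request:
{"api": "jog_arm", "payload": {
  "rows": "0 0 0 0 0 0;0 0 0 0 0 0;0 0 0 0 0 0;0 0 0 0 0 0;0 0 0 0 0 0",
  "claw": 0
}}

```text
t: 50.28
eef_pos: [0.4918, -0.0768, 0.092]
tool_rot: [0.0, 0.706, 0.708, 0.0]
wrist_force: [-0.3, 1.2, 4.0]
gripper_width: 0.156
```

Request:
{"api": "jog_arm", "payload": {
  "rows": "0 0 0 0 0 0.12;0 0 0 0 0 0.24;0 0 0 0 0 0.36;0 0 0 0 0 0.48;0 0 0 0 0 0.6"
}}

```text
t: 50.9
eef_pos: [0.4916, -0.0773, 0.092]
tool_rot: [0.0, 0.885, 0.466, -0.0]
wrist_force: [-0.7, -0.2, 3.3]
gripper_width: 0.158
```

Request:
{"api": "jog_arm", "payload": {
  "rows": "0 0 0 0 0 0.12;0 0 0 0 0 0.24;0 0 0 0 0 0.36;0 0 0 0 0 0.48;0 0 0 0 0 0.58"
}}

```text
t: 51.52
eef_pos: [0.4913, -0.0776, 0.092]
tool_rot: [0.0, 0.981, 0.194, -0.0]
wrist_force: [-1.8, -1.2, 4.8]
gripper_width: 0.154
```

Request:
{"api": "jog_arm", "payload": {
  "rows": "0 0 0 0 0 0;0 0 0 0 0 0"
}}

```text
t: 51.78
eef_pos: [0.4912, -0.0776, 0.0919]
tool_rot: [0.0, 0.981, 0.196, -0.0]
wrist_force: [-2.5, -0.4, 5.6]
gripper_width: 0.154
```

```bash
python3 - <<'E'
from h import *
s=ctrl.read_state(); x=rot(s["tool_rot"]).apply([1,0,0]); print(np.degrees(np.arctan2(x[1],x[0])),"want 23",s["moment"])
plan([(.4908,-.0769,.0905,23)])
E
```

```text
22.640567307818994 want 23 [-0.3173484   0.40276354  0.02766861]
t 51.77 at [ 0.4912 -0.0776  0.0919] F [-2.5 -0.4  5.6] w 0.154 j7 0.26
-0.1 -0.8 1.4 0.001 0.001 -0.006
 -> [ 0.491 -0.077  0.091] 23
```

Request:
{"api": "jog_arm", "payload": {
  "rows": "0 0 0 0 0 0;0 0 0 0 0 0;0 0 0 0 0 0;0 0 0 0 0 0",
  "claw": 0.5
}}

```text
t: 52.28
eef_pos: [0.4916, -0.0769, 0.0916]
tool_rot: [-0.0, 0.981, 0.196, -0.0]
wrist_force: [-1.0, -0.3, -0.1]
gripper_width: 0.499
```

Request:
{"api": "jog_arm", "payload": {
  "rows": "0 0 -10 0 0 0;0 0 -30 0 0 0;0 0 -55 0 0 0;0 0 -70 0 0 0;0 0 -70 0 0 0"
}}

```text
t: 52.9
eef_pos: [0.4924, -0.0771, 0.1628]
tool_rot: [0.0, 0.981, 0.196, 0.001]
wrist_force: [-0.6, -0.2, -0.6]
gripper_width: 0.502
```

Request:
{"api": "jog_arm", "payload": {
  "rows": "40 -80 0 0 0 0;80 -120 0 0 0 0;90 -160 0 0 0 0;95 -200 0 0 0 0;95 -220 0 0 0 0",
  "claw": 0
}}

```text
t: 53.52
eef_pos: [0.4934, 0.1655, 0.1607]
tool_rot: [-0.0, 0.98, 0.198, -0.001]
wrist_force: [-0.4, -0.6, -0.2]
gripper_width: 0.009
```

```bash
python3 - <<'E'
from h import *
a=grab_frame("side")["img"]; f=grab_frame("top"); b=f["img"]
A=cv2.resize(a[120:270,320:480,::-1],(400,375),interpolation=cv2.INTER_CUBIC)
B=cv2.resize(b[165:315,330:490,::-1],(400,375),interpolation=cv2.INTER_CUBIC)
C=cv2.resize(b[222:260,340:380,::-1],(237,225),interpolation=cv2.INTER_CUBIC); D=cv2.resize(a[190:250,355:425,::-1],(262,225),interpolation=cv2.INTER_CUBIC)
row=np.zeros((225,800,3),np.uint8); row[:,:237]=C; row[:,400:662]=D
cv2.imwrite("pics/c1.png",np.vstack([np.hstack([A,B]),row]))
plan([(.572,-.076,.16,23),(.572,-.076,.11,23)])
E
```

```text
t 53.62 at [0.4932 0.1651 0.1608] F [ 0.   0.  -0.3] w 0.007 j7 -0.19
-10.5 126.4 0.3 -0.001 0.001 -0.001
-10.6 126.4 0.3 -0.0 0.001 -0.002
 -> [ 0.572 -0.076  0.16 ] 23
-0.1 0.0 50.0 -0.0 -0.0 0.0
 -> [ 0.572 -0.076  0.11 ] 23
```

View pics/c1.png

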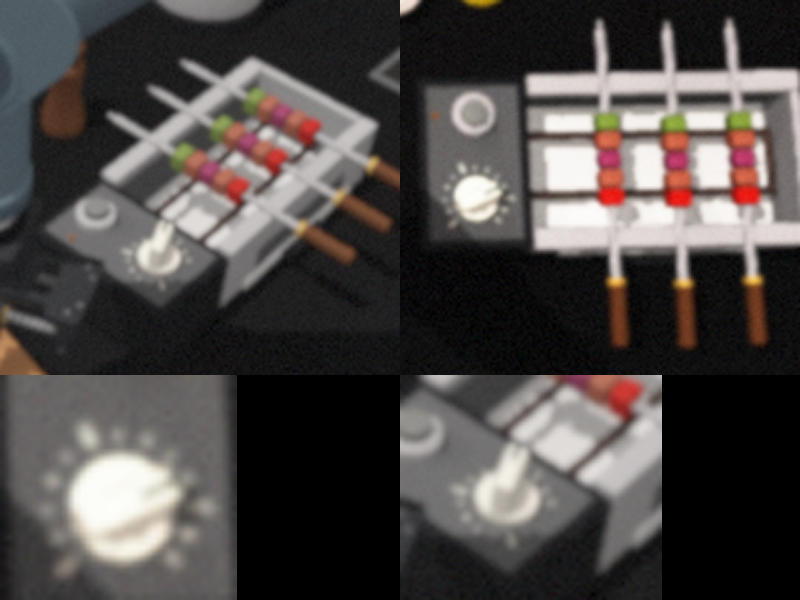

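The picture shows all three skewers squarely across both rails, food over the opening, handles front. The timer bar points right and about 22° back, just before the long 10 mark, which is 9. Now the start button.

Request:
{"api": "jog_arm", "payload": {
  "rows": "-5 50 0 0 0 0;-10 100 0 0 0 0;-15 150 0 0 0 0;-20 205 0 0 0 0;-21 253 0 0 0 0"
}}

```text
t: 54.25
eef_pos: [0.5722, -0.0834, 0.161]
tool_rot: [0.0, 0.981, 0.194, -0.001]
wrist_force: [0.8, -0.8, 0.3]
gripper_width: 0.005
```

Request:
{"api": "jog_arm", "payload": {
  "rows": "0 0 20 0 0 0;0 0 40 0 0 0;0 0 56 0 0 0;0 0 56 0 0 0"
}}

```text
t: 54.75
eef_pos: [0.5713, -0.0797, 0.1043]
tool_rot: [-0.0, 0.981, 0.195, -0.001]
wrist_force: [-0.6, 0.3, 0.7]
gripper_width: 0.008
```

```bash
python3 - <<'E'
from h import *
plan([(.572,-.076,.1,23)])
E
```

```text
t 54.75 at [ 0.5713 -0.0797  0.1043] F [-0.6  0.3  0.7] w 0.008 j7 0.27
2.0 -3.2 4.3 -0.001 0.003 -0.008
 -> [ 0.572 -0.076  0.1  ] 23
```

Request:
{"api": "jog_arm", "payload": {
  "rows": "2 -3 0 0 0 0;2 -3 4 0 0 0;2 -3 4 0 0 0"
}}

```text
t: 55.12
eef_pos: [0.5734, -0.0754, 0.1018]
tool_rot: [0.0, 0.981, 0.196, 0.0]
wrist_force: [-0.8, 0.0, 0.2]
gripper_width: 0.004
```

Request:
{"api": "jog_arm", "payload": {
  "rows": "0 0 2 0 0 0;0 0 2 0 0 0"
}}

```text
t: 55.38
eef_pos: [0.5732, -0.0756, 0.0996]
tool_rot: [0.0, 0.981, 0.196, -0.0]
wrist_force: [0.1, -0.7, -0.3]
gripper_width: 0.005
```

Request:
{"api": "jog_arm", "payload": {
  "rows": "0 0 2 0 0 0;0 0 2 0 0 0"
}}

```text
t: 55.62
eef_pos: [0.5734, -0.0756, 0.0978]
tool_rot: [0.0, 0.981, 0.196, 0.0]
wrist_force: [-0.0, -0.1, 1.3]
gripper_width: 0.006
```

Request:
{"api": "jog_arm", "payload": {
  "rows": "0 0 2 0 0 0;0 0 2 0 0 0"
}}

```text
t: 55.88
eef_pos: [0.5734, -0.0756, 0.0958]
tool_rot: [0.0, 0.981, 0.196, 0.0]
wrist_force: [-0.3, 0.4, 2.3]
gripper_width: 0.005
```

Request:
{"api": "jog_arm", "payload": {
  "rows": "0 0 2 0 0 0;0 0 2 0 0 0"
}}

```text
t: 56.12
eef_pos: [0.5734, -0.0755, 0.0937]
tool_rot: [0.0, 0.981, 0.196, 0.0]
wrist_force: [-1.0, 0.2, 3.2]
gripper_width: 0.005
```

Request:
{"api": "jog_arm", "payload": {
  "rows": "0 0 2 0 0 0;0 0 2 0 0 0"
}}

```text
t: 56.38
eef_pos: [0.5735, -0.0756, 0.0929]
tool_rot: [0.0, 0.981, 0.196, 0.0]
wrist_force: [-4.7, -0.3, 14.4]
gripper_width: 0.008
```

Request:
{"api": "jog_arm", "payload": {
  "rows": "0 0 1.3 0 0 0;0 0 1.3 0 0 0;0 0 1.3 0 0 0"
}}

```text
t: 56.75
eef_pos: [0.5736, -0.0756, 0.0927]
tool_rot: [0.0, 0.981, 0.196, 0.0]
wrist_force: [-7.9, -0.4, 24.2]
gripper_width: 0.002
```

Request:
{"api": "jog_arm", "payload": {
  "rows": "0 0 -3 0 0 0;0 0 -8 0 0 0;0 0 -20 0 0 0;0 0 -50 0 0 0;0 0 -70 0 0 0"
}}

```text
t: 57.38
eef_pos: [0.5734, -0.0753, 0.1617]
tool_rot: [-0.0, 0.981, 0.196, 0.0]
wrist_force: [-0.2, -0.2, -0.3]
gripper_width: 0.004
```

Request:
{"api": "jog_arm", "payload": {
  "rows": "40 -60 0 0 0 0;80 -110 0 0 0 0;90 -150 0 0 0 0;95 -190 0 0 0 0;95 -210 0 0 0 0"
}}

```text
t: 58.0
eef_pos: [0.5793, 0.1576, 0.1605]
tool_rot: [-0.001, 0.98, 0.197, -0.0]
wrist_force: [-0.1, -0.3, 0.4]
gripper_width: 0.007
```

```bash
python3 - <<'E'
from h import *
a=grab_frame("side")["img"]; b=grab_frame("top")["img"]
A=cv2.resize(a[:,:,::-1],(400,250)); B=cv2.resize(b[:,:,::-1],(400,250))
C=cv2.resize(a[185:255,350:450,::-1],(400,280),interpolation=cv2.INTER_CUBIC); D=cv2.resize(b[185:275,330:459,::-1],(400,280),interpolation=cv2.INTER_CUBIC)
cv2.imwrite("pics/c2.png",np.vstack([np.hstack([A,B]),np.hstack([C,D])]))
print(ctrl.read_state()["wrist_force"])
E
```

```text
[ 0.21204473  0.03784632 -0.5340225 ]
```

View pics/c2.png

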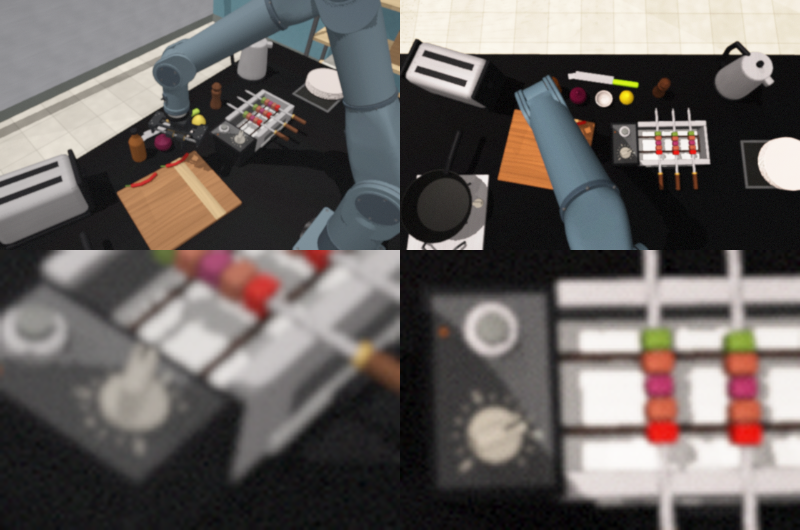

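Everything is in place: the button is up, the timer is at 9, the other items are where they stood and the gripper is clear.

```bash
python3 -c "
from workcell import ctrl
print(ctrl.sign_off())"
```

```text
the job is handed in; nothing more can be done
None
```

The job is done and handed in at about 58 s of robot time. Only three skewers were on the board. They now lie side by side across both rails, food over the opening and handles to the front. The timer went from 0 to 9 in two grips (6 clicks, then 3). I then pressed the start button to its hard stop at 24 N and lifted clear.

**Last checks:**
- **Final picture:** the skewers are straight on the rails, the button is up, the bar is just before the 10 mark, and nothing else looks moved. The arm hid part of the area at the back of the board.
- **Timer:** the knob angle at the last release was within about 0.5° of 9.
- **Wrist force:** it read zero with the gripper clear.

**What went wrong or disagreed:**
- **Fingertips:** they sat well above where the stated tool geometry put them. Two grasps shut on nothing, one resting on a skewer's food at 8.7 N; both skewers were gripped after I went lower. The first was carried on only a shallow grip.
- **Knock:** the last skewer was knocked about 37 mm before I gripped it, so I measured it again first.
- **Knob:** the first turn was about 3 mm off-centre and side force built up to about 12 N before I corrected it.

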